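Put the seasoning tools away: hang two hooked utensils, slide the spice jars home

ROBOT

A 7-joint arm with a two-finger parallel gripper is mounted at the origin on a cart in front of the work surface, level with it; the furniture and walls round the work are solid. World frame = base frame: x ahead of the robot, y to its left, z up, the work surface at z = 0. Lengths are in mm, angles in rad, forces in N, time in s.
With the tool pointing down it reaches from about 425 to 825 mm from the base axis. Payload 3.6 kg.
Tool frame: the origin (TCP) lies midway between the tips of the shut fingers; the grasp point (between the pads) lies 19 mm behind it; x points along the fingers, y is the direction in which the jaws open and shut, and the axes are right-handed (so a half turn about x gives the same grasp; the last joint's range is limited). The gripper opens to 93 mm and grips with 3 to 60 N. Pads are 15 mm wide; open, the fingers measure 128 mm over their backs; the gripper's body (75 mm by 188 mm) begins 65 mm behind the grasp point.
Start: joints at [1.244, 0.615, -0.013, 1.423, 0.008, 1.103, -0.04], TCP at [191.976, -620.973, 218.64] pointing down, gripper open.
Joint ranges: [-3.12, 3.12], [-0.3, 2.06], [-1.34, 1.32], [0.26, 2.42], [-1.36, 4.5], [0.01, 1.98], [-2.84, 2.84]. Speed limits (rad/s): [2.79, 2.79, 3.14, 3.14, 3.14, 3.14, 3.14].

INTERFACE

Orientations are given as a unit quaternion [w, x, y, z].
In Python, from cell import get_state, capture, job_done gives the robot as it stands.
- The arm moves only by the shell command python3 -m jog 'ROWS' [FORCE]. ROWS is JSON, a list that holds one entry, the list of rows, each a list of 7 numbers: the shift along the tool's x, y, z in m, then the turn, a rotation vector about the tool's x, y, z in rad, then the finger opening in m, from 0 to 0.093. A call has 1 to 5 rows; each row shifts and turns the commanded pose from where the row before left it, along the tool's axes as they then stand; what a row does not reach is not made up. A row lasts 1/10 s, in which the tool goes at most 50 mm and 8.59 degrees, less where a joint would pass 70% of its speed; a pose out of reach is approached as far as the arm can. A call with a gripper value outside its range is refused whole. The fingers move at their own pace and stop on an object; FORCE is the grip in N (left out, the last holds). Time passes only in rows, so rows that do not move let the fingers close. It gives the time, the measured TCP pose, the force and the opening at its end, in the units of the state.
- get_state(): the state, without advancing time (a new reading comes with each control period).
- capture(name): name is "side" or "top" or "wrist"; returns a dict with "img" (480x640x3 uint8, blue, green, red), "depth" (480x640 float32, mm along the optical axis (not along the pixel's ray), 0 where there is no reading), "fx", "fy", "cx", "cy" (pixels), "D" ([k1, k2, p1, p2, k3] as OpenCV has them; the pictures are not rectified), "eye" and "attitude" of the camera in the world; the wrist camera has in their place "T_tool_cam" (4x4, takes a point from camera to tool coordinates, whose origin is the TCP and whose axes are the tool frame's). Camera axes: x right, y up, looking along -z (the intrinsics and any distortion apply to the point x, -y, -z); pixel columns grow to the right and rows downward; lengths in mm; the calibration is good to about 2 mm. A picture is of the moment at which its call begins: read the wrist's pose just before it.
- job_done(): hands the job in, once; it reports no verdict.
The state is a dict: "t": time; "joint_positions": joint angles; "joint_velocities": joint speeds; "effort": joint torques, N m; "ee_pos": TCP position; "eef_rot": TCP orientation; "wrist_force": force on the tool from outside, world axes, zero at the start; "wrist_torque": the same for the moment, N m; "gripper_width": opening from 0.0 (shut) to 1.0 (fully open).
Only numpy, scipy, OpenCV 4.12 (cv2) and the standard library are available. Lean on these libraries where they do the work, as an engineer would, in place of code of your own. Each camera call takes 0.05 s, during which the arm holds its last target.

TASK

The venison is seasoned, so put the tools away. Hang the meat pounder and the burger press by their hooks on the rack's bar, one in each of the two free gaps, near the middle of the gap, lowering each between its hanging neighbours without pushing those along or off the bar. Slide every spice jar that stands on the tray upright into a well of its own in the wooden caddy, right down to the floor, and leave the onion where it is.

Things in the scene. Friction and masses are not known exactly. Their poses are not given: they have to be found in the camera images.
- pounder: meat pounder: round steel base 56 mm in diameter, 22 mm high, black handle (17 mm), steel hook on top (see pounder_seat); 170 mm high, 0.3 kg; stands upright at the start. Origin: centre of the underside; z up along the stem. Can be gripped from above across the hook's two flat upright outer faces (36 mm apart, x = -18 and +18, around z = 145 mm).
- press: burger press: square aluminium base 52 x 52 mm, 14 mm thick, wooden handle, steel hook on top, the same as the pounder's and in the same place; 170 mm high, 0.28 kg; stands upright at the start. Origin: centre of the underside; z up along the stem. Gripped like the pounder.
- turner: black slotted turner with a steel hook of the same shape, already hanging on the rack's bar; blade 54 mm wide along the rack, its lower end 27 mm above the worktop. Origin: centre of the underside; z up along the stem. 170 mm high
- ladle: steel ladle with the same hook, already hanging on the bar; bowl 56 mm in diameter. Origin: centre of the underside; z up along the stem. 
- whisk: wire whisk with red collar and the same hook, already hanging on the bar; 48 mm in diameter. Origin: centre of the underside; z up along the stem. 
- rack: fixed rack: round steel bar, 10 mm in diameter, along its y, axis 185 mm above the worktop, 400 mm long, on posts at y = -190 and +190 mm with feet 12 mm high from x = -40 to +80. Origin: on the worktop under the bar's middle; -x is its front. Turner, ladle and whisk hang at about y = -140, 0, +140 (in any order), front legs to -x. A hung utensil's underside is 27 mm above the worktop.
- rack_gap_l (a point): point on the bar's axis in the middle of the left free gap, 70 mm from the middle of the bar, halfway between two hanging utensils; axes as the rack's. Wall cabinets hang 0.55 m above the worktop from a little behind the bar backwards: after releasing, rise just clear of the hooks, draw back to the front, then rise further
- rack_gap_r (a point): the same for the right free gap
- caddy: fixed wooden spice caddy, a block 80 x 250 x 43 mm (x, y, z) with three round wells in a row along its y, 80 mm apart. Each is 55 mm in diameter, open at the top (z = 43 mm), its floor at z = 8 mm. Origin: centre of the underside
- tray: fixed shallow wooden tray 120 x 280 mm (x, y) in front of the caddy; its rim is 16 mm high and 5 mm thick, its inner floor, on which the jars stand at the start, 5 mm above the worktop. Origin: centre of its underside
- onion: onion 78 mm wide, a bystander to be left where it is; origin at the centre of its underside
- well_0 (a point): centre of the floor of the caddy's left (y = +80 mm) well, 8 mm above the worktop; 35 mm below the well's mouth
- well_1 (a point): centre of the floor of the caddy's middle (y = 0) well, 8 mm above the worktop; 35 mm below the well's mouth
- well_2 (a point): centre of the floor of the caddy's right (y = -80 mm) well, 8 mm above the worktop; 35 mm below the well's mouth
- jar_1: small white spice jar with a weighted steel foot and a cork lid, 70 mm high: steel foot and jar 50 mm in diameter up to z = 44 mm, lid 44 mm in diameter from z = 44 to 70 mm, to be gripped from above; about 0.22 kg; stands upright at the start. May be absent (None). Origin: centre of its underside, z up. Seated, 35 mm of it stand out of the caddy.
- jar_2: small blue spice jar with a weighted steel foot and a cork lid, 70 mm high: steel foot and jar 50 mm in diameter up to z = 44 mm, lid 44 mm in diameter from z = 44 to 70 mm, to be gripped from above; about 0.22 kg; stands upright at the start. May be absent (None). Origin: centre of its underside, z up. Seated, 35 mm of it stand out of the caddy.
- jar_3: small brown terracotta spice jar with a weighted steel foot and a cork lid, 70 mm high: steel foot and jar 50 mm in diameter up to z = 44 mm, lid 44 mm in diameter from z = 44 to 70 mm, to be gripped from above; about 0.22 kg; stands upright at the start. May be absent (None). Origin: centre of its underside, z up. Seated, 35 mm of it stand out of the caddy.
- pounder_seat (a point): the pounder's seat: x = y = 0, z = 158 mm, where the bar's axis lies when it hangs. Hook (frame of the body): flat strap 14 mm wide in y, 5 mm thick; front leg at -x up from a neck (z 93 to 98 mm, x -18 to +2), roof peak z 170 at x = 0, short rear leg at +x from z 128 to 157. 26 mm wide inside; the bar goes in from the +x side below the rear leg, through the opening z 98 to 128 mm, then the utensil is lowered.
- press_seat (a point): the press's point inside the hook, at x = y = 0, z = 158 mm in the utensil's frame, where the bar's axis lies when the utensil hangs on it. 
- turner_seat (a point): the turner's point inside the hook, at x = y = 0, z = 158 mm in the utensil's frame, where the bar's axis lies when the utensil hangs on it. 
- ladle_seat (a point): the ladle's point inside the hook, at x = y = 0, z = 158 mm in the utensil's frame, where the bar's axis lies when the utensil hangs on it. 
- whisk_seat (a point): the whisk's point inside the hook, at x = y = 0, z = 158 mm in the utensil's frame, where the bar's axis lies when the utensil hangs on it. 
There are look-alikes about, which are no part of the job. What is shaped like the pounder but yellow is not meant.

How it is judged (in metres and radians):
At the end, for the whole second after the job is handed in: Pounder and press hang upright at rest, bar in hook (8 mm), within 20 mm of the middle of a free gap; turner, ladle, whisk hang within 20 mm of where they hung; each jar present is upright in a well, 6 mm from its axis, 5 mm from its floor; onion moved under 20 mm (((x of pounder_seat in the frame of rack_gap_l between -0.008 and 0.008 m and y of pounder_seat in the frame of rack_gap_l between -0.02 and 0.02 m and z of pounder_seat in the frame of rack_gap_l between -0.007 and 0.007 m) or (x of pounder_seat in the frame of rack_gap_r between -0.008 and 0.008 m and y of pounder_seat in the frame of rack_gap_r between -0.02 and 0.02 m and z of pounder_seat in the frame of rack_gap_r between -0.007 and 0.007 m)) and angle between each of pounder, press's own z axis and vertical below 0.15 rad and linear speed of each of pounder, press, jar_1, jar_2, jar_3 below 0.05 m/s and ((x of press_seat in the frame of rack_gap_l between -0.008 and 0.008 m and y of press_seat in the frame of rack_gap_l between -0.02 and 0.02 m and z of press_seat in the frame of rack_gap_l between -0.007 and 0.007 m) or (x of press_seat in the frame of rack_gap_r between -0.008 and 0.008 m and y of press_seat in the frame of rack_gap_r between -0.02 and 0.02 m and z of press_seat in the frame of rack_gap_r between -0.007 and 0.007 m)) and distance of each of turner_seat, ladle_seat, whisk_seat, onion from where it was at the start of the episode below 0.02 m and angle between each of turner, ladle, whisk's own z axis and vertical below 0.2 rad and ((horizontal distance between jar_1 and well_0 below 0.006 m and z of jar_1 in the frame of well_0 between -0.004 and 0.005 m) or (horizontal distance between jar_1 and well_1 below 0.006 m and z of jar_1 in the frame of well_1 between -0.004 and 0.005 m) or (horizontal distance between jar_1 and well_2 below 0.006 m and z of jar_1 in the frame of well_2 between -0.004 and 0.005 m)) and angle between each of jar_1, jar_2, jar_3's own z axis and vertical below 0.1 rad and ((horizontal distance between jar_2 and well_0 below 0.006 m and z of jar_2 in the frame of well_0 between -0.004 and 0.005 m) or (horizontal distance between jar_2 and well_1 below 0.006 m and z of jar_2 in the frame of well_1 between -0.004 and 0.005 m) or (horizontal distance between jar_2 and well_2 below 0.006 m and z of jar_2 in the frame of well_2 between -0.004 and 0.005 m)) and ((horizontal distance between jar_3 and well_0 below 0.006 m and z of jar_3 in the frame of well_0 between -0.004 and 0.005 m) or (horizontal distance between jar_3 and well_1 below 0.006 m and z of jar_3 in the frame of well_1 between -0.004 and 0.005 m) or (horizontal distance between jar_3 and well_2 below 0.006 m and z of jar_3 in the frame of well_2 between -0.004 and 0.005 m))); the robot touches nothing.
It fails at once if the turner is knocked or lifted off the bar (height (world z) of turner_seat below 0.17 m or height (world z) of turner_seat above 0.203 m).
It fails at once if the ladle is knocked or lifted off the bar (height (world z) of ladle_seat below 0.17 m or height (world z) of ladle_seat above 0.203 m).
It fails at once if the whisk is knocked or lifted off the bar (height (world z) of whisk_seat below 0.17 m or height (world z) of whisk_seat above 0.203 m).
Of jar_1, jar_2, jar_3 only 2 to 3 are there at a start; the rules pass over those that are not, and their reading is None.
At some moment in a run one of jar_1, jar_2, jar_3 may be knocked a few centimetres aside while the robot is not near it.
It also fails if it takes over 210 s, if anything falls off the work surface, if the arm or the gripper's body presses on something with over 40 N, if the wrist force passes 120 N, or if a joint passes its speed limit or range.

## Working session

There is one attempt and no reset: what is moved stays moved. The work goes in short steps, Python scripts to look and compute and a shell command to move; the robot and the scene stay as the last step left them, time stands still between calls to the robot, and variables do not carry over. Pictures are saved under pics/ and viewed, and the job is handed in when it is done.

```bash
ls -la; mkdir -p pics
python3 - <<'E'
from cell import get_state,capture
import cv2,numpy as np
s=get_state();print({k:np.round(v,3).tolist() for k,v in s.items()})
for n in ["side","top","wrist"]:
    c=capture(n); cv2.imwrite(f"pics/{n}0.png",c["img"]); np.savez(f"{n}0.npz",**c)
    print(n,{k:np.round(v,4).tolist() for k,v in c.items() if k not in("img","depth")})
E
```

```text
total 12
drwxr-xr-x  3 agent agent 4096 Dec  7 05:52 .
drwxr-xr-x 23 root  root  4096 Dec  7 05:52 ..
drwxr-xr-x  2 agent agent 4096 Dec  7 05:52 pics
{'t': 0.0, 'joint_positions': [1.245, 0.616, -0.013, 1.425, 0.008, 1.103, -0.04], 'joint_velocities': [-0.001, 0.003, -0.0, -0.0, 0.0, -0.001, 0.0], 'effort': [-0.0, -45.894, 0.209, -16.575, -0.061, 0.02, 0.0], 'ee_pos': [191.735, -620.246, 217.487], 'eef_rot': [-0.105, -0.699, -0.107, 0.699], 'wrist_force': [0.023, -0.114, -0.286], 'wrist_torque': [0.004, -0.03, -0.055], 'gripper_width': 1.002}
side {'fx': 508.9575, 'fy': 508.9575, 'cx': 323.8791, 'cy': 242.1408, 'D': [-0.1071, 0.0, 0.0, 0.0, 0.0], 'eye': [213.2967, 883.1594, 858.5247], 'attitude': [-0.1288, -0.0611, 0.4317, 0.8907]}
top {'fx': 605.8322, 'fy': 605.8322, 'cx': 325.6086, 'cy': 234.1359, 'D': [-0.0251, 0.0, 0.0, 0.0, 0.0], 'eye': [359.2572, -18.2237, 1656.414], 'attitude': [0.7131, 0.0336, -0.0234, -0.6998]}
wrist {'fx': 355.2023, 'fy': 355.2023, 'cx': 320.7237, 'cy': 240.7709, 'D': [0.018, 0.0, 0.0, 0.0, 0.0], 'T_tool_cam': [[0.0017, 0.2862, -0.9582, -167.3238], [1.0, -0.0001, 0.0017, 0.6768], [0.0004, -0.9582, -0.2862, -79.7937], [0.0, 0.0, 0.0, 1.0]]}
```

View pics/side0.png

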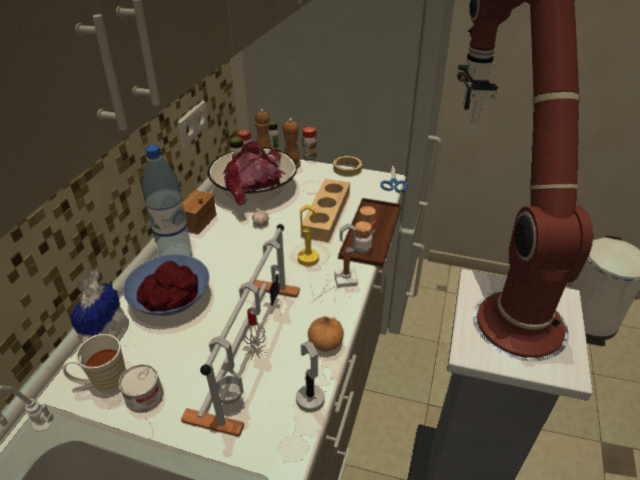

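View pics/top0.png

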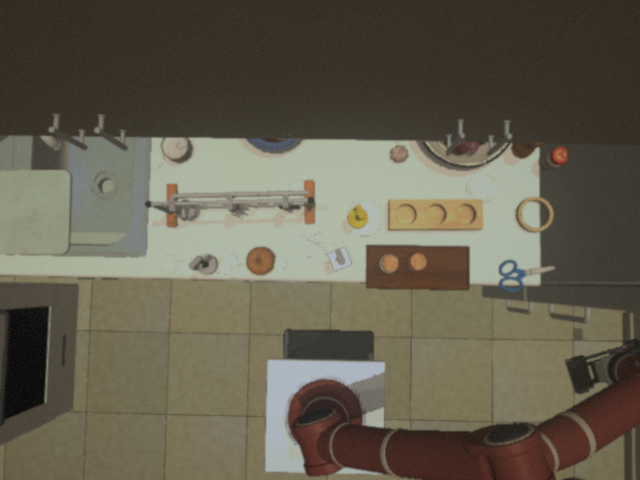

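View pics/wrist0.png

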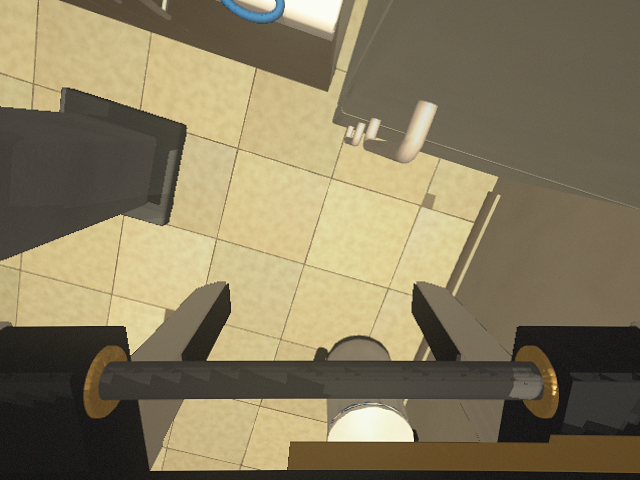

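The side view shows the pounder (310,398), press (346,280), yellow look-alike (308,256), two jars (367,212 and 363,235) and the onion (325,333). On the bar are the ladle (229,385), whisk (255,335) and turner (274,290).
In the top view the same things are: pounder (204,264), press (338,258), yellow (358,215), jars (389,263) and (418,261), caddy wells (405/436/465, 214), onion (260,261).

```bash
cat > h.py <<'E'
import numpy as np,cv2
from scipy.spatial.transform import Rotation as R
from cell import get_state,capture
def q2R(q): return R.from_quat([q[1],q[2],q[3],q[0]]).as_matrix()
def pose(c,s=None):
    if "eye" in c: return q2R(np.array(c["attitude"])),np.array(c["eye"],float)
    T=np.array(c["T_tool_cam"]);Rt=q2R(s["eef_rot"])
    return Rt@T[:3,:3],np.array(s["ee_pos"])+Rt@T[:3,3]
def K(c): return np.array([[c["fx"],0,c["cx"]],[0,c["fy"],c["cy"]],[0,0,1.]],float)
def cloud(c,s=None):
    Rc,e=pose(c,s)
    v,u=np.mgrid[0:480,0:640]
    p=cv2.undistortPoints(np.stack([u,v],-1).reshape(-1,1,2).astype(float),K(c),np.array(c["D"],float)).reshape(480,640,2)
    d=np.array(c["depth"],float)
    P=np.stack([p[...,0]*d,-p[...,1]*d,-d],-1)
    W=P@Rc.T+e; W[d<=0]=np.nan
    return W
def ray_at_z(c,uv,z,s=None):
    Rc,e=pose(c,s)
    p=cv2.undistortPoints(np.array(uv,float).reshape(-1,1,2),K(c),np.array(c["D"],float)).reshape(-1,2)
    d=np.c_[p[:,0],-p[:,1],-np.ones(len(p))]@Rc.T
    return e+d*((z-e[2])/d[:,2])[:,None]
def proj(c,X,s=None):
    Rc,e=pose(c,s)
    P=(np.array(X,float).reshape(-1,3)-e)@Rc
    P=P*[1,-1,-1]
    return cv2.projectPoints(P,np.zeros(3),np.zeros(3),K(c),np.array(c["D"],float))[0].reshape(-1,2)
E
python3 - <<'E'
from h import *
c=dict(np.load("top0.npz")); 
for n,uv in dict(jarA=(389,263),jarB=(418,261),w0=(405,214),w1=(436,214),w2=(465,214),caddyL=(389,230),caddyR=(482,229),trayL=(367,247),press=(338,258),yel=(358,215),pound=(204,264),onion=(260,261),bar1=(190,196),bar2=(290,193),post1=(171,200),post2=(309,200)).items():
    W=cloud(c); print(n,np.round(W[uv[1],uv[0]]))
im=c["img"]
cv2.imwrite("pics/t1.png",cv2.resize(im[170:290,140:340],None,fx=4,fy=4,interpolation=cv2.INTER_CUBIC))
cv2.imwrite("pics/t2.png",cv2.resize(im[170:300,320:500],None,fx=4,fy=4,interpolation=cv2.INTER_CUBIC))
c=dict(np.load("side0.npz"));im=c["img"]
cv2.imwrite("pics/s1.png",cv2.resize(im[170:440,180:420],None,fx=2.2,fy=2.2,interpolation=cv2.INTER_CUBIC))
E
```

```text
jarA [ 415. -161.   71.]
jarB [ 421. -237.   71.]
w0 [ 551. -209.    7.]
w1 [ 552. -293.   12.]
w2 [ 554. -372.   12.]
caddyL [ 506. -166.   12.]
caddyR [ 511. -412.   38.]
trayL [ 459. -106.   17.]
press [421. -27. 170.]
yel [529. -75. 161.]
pound [402. 322.  80.]
onion [413. 177.  71.]
bar1 [589. 380.  18.]
bar2 [601. 106.  25.]
post1 [554. 383. 196.]
post2 [560.  46. 190.]
```

View pics/t1.png

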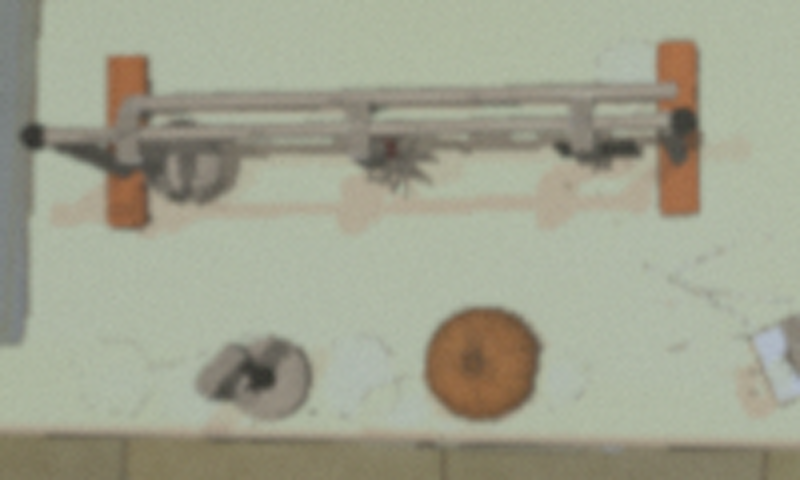

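View pics/t2.png

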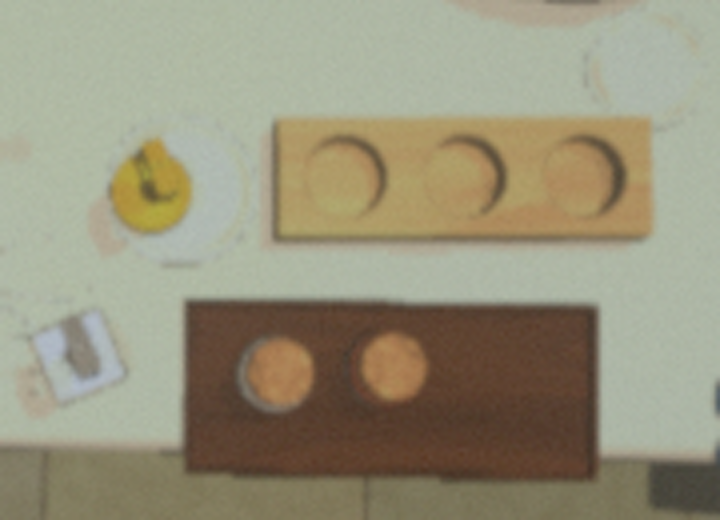

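View pics/s1.png

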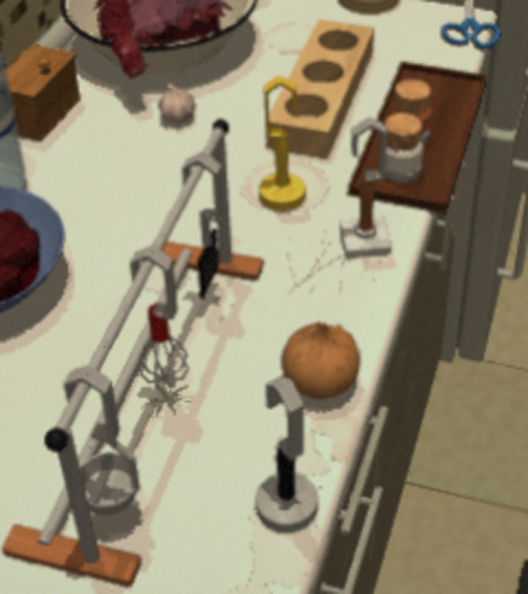

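```bash
cat >> h.py <<'E'
def goto(xyz,yaw,s=None,nrot=None):
    """tool down, jaw axis (tool y) horizontal at angle yaw (mod pi). print shift in current tool frame & rotation vec (applied: shift first along current axes then turn)"""
    s=s or get_state(); Rt=q2R(s["eef_rot"]); best=None
    for k in (0,np.pi):
        y=np.array([np.cos(yaw+k),np.sin(yaw+k),0]);x=np.array([0,0,-1.]);Rg=np.c_[x,y,np.cross(x,y)]
        rv=R.from_matrix(Rt.T@Rg).as_rotvec()
        if best is None or np.linalg.norm(rv)<np.linalg.norm(best): best=rv
    d=Rt.T@(np.array(xyz)-s["ee_pos"])
    print("t",round(s["t"],2),"pos",np.round(s["ee_pos"],1),"tooly",np.round(Rt[:,1],3),"j7",round(s["joint_positions"][6],2),"w",round(s["gripper_width"]*93,1),"F",np.round(s["wrist_force"],1))
    print(" shift mm",np.round(d,1),"rot",np.round(best,4)); return d,best
E
python3 - <<'E'
from h import *
ct=dict(np.load("top0.npz"));cs=dict(np.load("side0.npz"))
Wt,Ws=cloud(ct),cloud(cs)
P=np.concatenate([Wt.reshape(-1,3),Ws.reshape(-1,3)]);src=np.r_[np.zeros(307200),np.ones(307200)]
def sel(x0,x1,y0,y1,z0,z1):
    for k in (0,1):
        m=(src==k)&(P[:,0]>x0)&(P[:,0]<x1)&(P[:,1]>y0)&(P[:,1]<y1)&(P[:,2]>z0)&(P[:,2]<z1)
        q=P[m]; 
        if len(q)>5:
            c=np.cov(q[:,:2].T);w,v=np.linalg.eigh(c);
            print(" cam",k,len(q),"mean",np.round(q.mean(0),1),"min",np.round(q.min(0)),"max",np.round(q.max(0)),"dir",round(np.degrees(np.arctan2(v[1,1],v[0,1])),1),np.round(np.sqrt(w),1))
print("table");sel(450,470,-60,100,-20,30)
print("jarA");sel(380,450,-195,-130,66,80);print("jarB");sel(380,450,-270,-205,66,80)
print("press hook");sel(370,470,-90,40,135,185);print("press base");sel(370,470,-90,40,9,22)
print("pounder hook");sel(340,460,260,400,135,185);print("pounder base");sel(340,460,260,400,16,30)
print("yellow");sel(490,580,-130,-30,15,30)
print("bar");sel(520,640,30,420,181,195)
print("feet");sel(480,680,20,70,8,20);sel(480,680,360,430,8,20)
print("caddy");sel(490,610,-430,-150,40,50)
print("tray rim");sel(340,480,-400,-90,13,20)
E
```

```text
table
 cam 0 418 mean [460.1  21.4   0. ] min [450. -58. -11.] max [470.  99.  17.] dir 90.4 [ 5.8 46.8]
 cam 1 358 mean [460.2  25.8   1.2] min [450. -59.  -4.] max [470. 100.  15.] dir 90.1 [ 5.8 43.8]
jarA
 cam 0 204 mean [ 414.7 -163.    73.9] min [ 393. -185.   67.] max [ 436. -143.   80.] dir 90.6 [10.9 11. ]
 cam 1 167 mean [ 413.2 -156.    74.4] min [ 393. -183.   66.] max [ 434. -136.   80.] dir 91.1 [10.8 12. ]
jarB
 cam 0 206 mean [ 419.2 -235.9   73.8] min [ 398. -258.   67.] max [ 440. -215.   80.] dir 107.1 [10.6 11.1]
 cam 1 151 mean [ 418.1 -229.6   74. ] min [ 398. -258.   67.] max [ 440. -210.   79.] dir 99.8 [11.4 11.9]
press hook
 cam 0 82 mean [424.6 -31.  163.7] min [407. -42. 142.] max [441. -19. 175.] dir -155.7 [ 4.  10.5]
 cam 1 123 mean [424.  -26.5 157.4] min [405. -42. 137.] max [443. -14. 172.] dir -160.2 [ 4.7 12.6]
press base
 cam 0 240 mean [423.5 -30.8  14.4] min [382. -80.   9.] max [457.  20.  22.] dir 111.8 [15.8 17.5]
 cam 1 263 mean [423.2 -23.   14.7] min [392. -60.   9.] max [456.   4.  21.] dir -177.3 [14.8 16.6]
pounder hook
 cam 0 99 mean [
[... 970 characters left out ...]
40.   8.] max [631.  70.  20.] dir -179.6 [ 8.  36.1]
 cam 0 177 mean [576.1 407.9  13.5] min [480. 360.   8.] max [680. 430.  20.] dir 168.5 [20.3 40. ]
 cam 1 278 mean [568.5 419.   15. ] min [503. 376.   8.] max [624. 430.  20.] dir 173.1 [11.4 34.4]
caddy
 cam 0 1384 mean [ 548.6 -287.1   44. ] min [ 506. -414.   40.] max [ 592. -161.   50.] dir 92.2 [26.8 75.5]
 cam 1 945 mean [ 546.5 -277.3   43.8] min [ 505. -415.   40.] max [ 592. -157.   49.] dir 92.0 [26.5 76.7]
tray rim
 cam 0 418 mean [ 407.1 -239.5   15.9] min [ 346. -383.   13.] max [ 466. -103.   20.] dir 89.9 [48.4 98. ]
 cam 1 389 mean [ 401.5 -218.3   16. ] min [ 345. -384.   13.] max [466. -97.  20.] dir 91.1 [ 46.2 102. ]
```

Run:
```python
from h import *
s=get_state();print(np.round(q2R(s["eef_rot"]),3))
goto([420,-200,230],0)
goto([420,-200,230],np.pi/2)
im=dict(np.load("side0.npz"))["img"]
a=cv2.resize(im[215:295,310:390],(400,400),interpolation=cv2.INTER_CUBIC);b=cv2.resize(im[330:415,275:355],(400,400),interpolation=cv2.INTER_CUBIC)
cv2.imwrite("pics/s2.png",np.hstack([a,b]))
```

```text
[[-0.001  0.295 -0.955]
 [ 0.002 -0.955 -0.295]
 [-1.    -0.002  0.   ]]
t 0.15 pos [ 191.8 -620.5  217.8] tooly [ 0.295 -0.955 -0.002] j7 -0.04 w 92.7 F [0.1 0.4 0.3]
 shift mm [ -11.6 -334.3 -342.2] rot [-1.271e+00 -1.200e-03  1.700e-03]
t 0.15 pos [ 191.8 -620.5  217.8] tooly [ 0.295 -0.955 -0.002] j7 -0.04 w 92.7 F [0.1 0.4 0.3]
 shift mm [ -11.6 -334.3 -342.2] rot [0.2998 0.0003 0.0019]
```

View pics/s2.png

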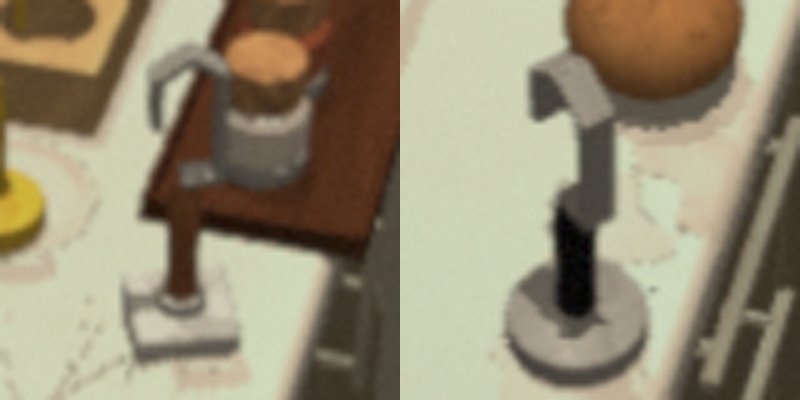

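```bash
python3 -m jog '[[[0,-0.03,-0.03,0,0,0,0.06],[0,-0.03,-0.03,0,0,0,0.06],[0,-0.03,-0.03,0,0,0,0.06],[0,-0.03,-0.03,0,0,0,0.06],[0,-0.03,-0.03,0,0,0,0.06]]]'
python3 -m jog '[[[0,-0.03,-0.03,0,0,0,0.06],[0,-0.03,-0.03,0,0,0,0.06],[0,-0.03,-0.03,0,0,0,0.06],[0,-0.03,-0.03,0.15,0,0,0.06],[0,-0.02,-0.03,0.15,0,0,0.06]]]'
python3 - <<'E'
from h import *
goto([420,-200,230],np.pi/2)
s=get_state();c=capture("wrist");cv2.imwrite("pics/w1.png",c["img"])
E
```

```text
t: 0.65
ee_pos: [291.5, -431.6, 218.5]
eef_rot: [0.105, 0.699, 0.106, -0.699]
wrist_force: [0.9, -0.4, 0.3]
gripper_width: 0.659
t: 1.15
ee_pos: [395.8, -257.4, 218.6]
eef_rot: [0.001, -0.707, -0.0, 0.708]
wrist_force: [0.2, -0.1, 0.6]
gripper_width: 0.646
t 1.15 pos [ 395.8 -257.4  218.6] tooly [-0.    -1.    -0.001] j7 -1.05 w 60.1 F [ 0.2 -0.1  0.6]
 shift mm [-11.3 -57.4 -24.2] rot [-0.0004  0.0013  0.0014]
```

View pics/w1.png

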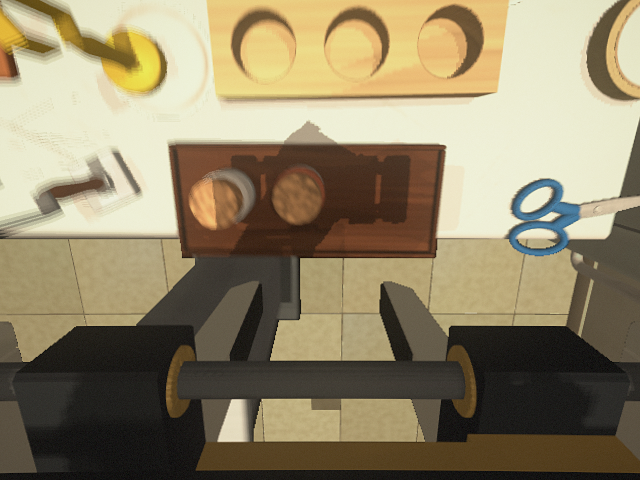

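The wrist view shows the white jar at (217,200), the brown jar at (298,194) and free wells at (265,48), (355,48) and (442,48). There is no third jar, and the yellow pounder is at (130,60).

```bash
python3 -m jog '[[[0,0,0.0,0,0,0,0.06],[0,0,0,0,0,0,0.06],[0,0,0,0,0,0,0.06]]]' >/dev/null
cat >> h.py <<'E'
def circ(pts):  # least squares circle
    A=np.c_[2*pts,np.ones(len(pts))];b=(pts**2).sum(1);x=np.linalg.lstsq(A,b,rcond=None)[0]
    return x[:2],np.sqrt(x[2]+x[0]**2+x[1]**2)
def lids(W,box,zlo,zhi):
    """mask of points in box/height -> connected comps -> hull min enclosing circle & hull circle fit"""
    x0,x1,y0,y1=box
    m=(W[...,0]>x0)&(W[...,0]<x1)&(W[...,1]>y0)&(W[...,1]<y1)&(W[...,2]>zlo)&(W[...,2]<zhi)
    m=cv2.morphologyEx(m.astype(np.uint8),cv2.MORPH_OPEN,np.ones((3,3)))
    n,l,st,ce=cv2.connectedComponentsWithStats(m)
    for i in range(1,n):
        if st[i,4]<300: continue
        q=W[l==i]; h=cv2.convexHull(q[:,:2].astype(np.float32)).reshape(-1,2).astype(float)
        c,r=circ(h); print("  comp px",np.round(ce[i]),"n",st[i,4],"mean",np.round(q.mean(0),1),"circle",np.round(c,1),round(r,1))
def wells(c,W,box,ztop=43,s=None):
    # well-mouth edge: points clearly below top inside caddy; rim fit from mask boundary pixels, rays cut at z=ztop
    x0,x1,y0,y1=box
    G=ray_at_z(c,np.stack(np.meshgrid(np.arange(640),np.arange(480)),-1).reshape(-1,2),ztop,s).reshape(480,640,3)
    m=(W[...,2]<ztop-5)&(G[...,0]>x0)&(G[...,0]<x1)&(G[...,1]>y0)&(G[...,1]<y1)
    m=cv2.morphologyEx(m.astype(np.uint8),cv2.MORPH_OPEN,np.ones((3,3)))
    cs,_=cv2.findContours(m,cv2.RETR_EXTERNAL,cv2.CHAIN_APPROX_NONE)
    for k in cs:
        if cv2.contourArea(k)<300: continue
        p=ray_at_z(c,k.reshape(-1,2),ztop,s)[:,:2]; cc,r=circ(p)
        for _ in range(3):
            g=abs(np.linalg.norm(p-cc,axis=1)-r)<2; cc,r=circ(p[g])
        print("  well",np.round(cc,1),"r",round(r,1),"n",g.sum())
E
python3 - <<'E'
from h import *
goto([420,-200,230],np.pi/2)
s=get_state();c=capture("wrist");W=cloud(c,s);cv2.imwrite("pics/w2.png",c["img"])
print("lids");lids(W,(370,460,-290,-110),66,80)
print("caddy top z",np.nanmedian(W[(abs(W[...,0]-515)<6)&(abs(W[...,1]+290)<80)][:,2]))
wells(c,W,(515,585,-400,-175),43,s)
E
```

```text
t 1.5 pos [ 395.  -261.4  218.5] tooly [ 0.002 -1.     0.   ] j7 -1.04 w 59.7 F [0.3 0.4 0.6]
 shift mm [-11.5 -61.4 -25.2] rot [ 0.0023  0.0009 -0.0003]
lids
  comp px [293. 199.] n 1890 mean [ 420.  -237.2   76. ] circle [ 419.1 -236.9] 21.6
  comp px [211. 204.] n 1936 mean [ 415.3 -165.    75.9] circle [ 414.3 -163.9] 21.5
caddy top z 44.23509263759547
  well [ 545.2 -208.4] r 26.2 n 188
  well [ 546.9 -287.4] r 26.5 n 189
  well [ 549.1 -366.7] r 26.0 n 194
```

Four things could be confused here: the white jar (211,204) and brown jar (293,199), both wanted; the yellow pounder (130,60), not wanted; and the real pounder, which is black and steel. I'm taking the brown jar first.

```bash
python3 -m jog '[[[0.03,-0.008,-0.008,0,0,0,0.055],[0.03,-0.008,-0.008,0,0,0,0.055],[0.038,-0.0084,-0.0085,0,0,0,0.055],[0,0,0,0,0,0,0.055],[0,0,0,0,0,0,0.055]]]'
python3 - <<'E'
from h import *
goto([419.5,-237,53],np.pi/2)
s=get_state();c=capture("wrist");W=cloud(c,s);cv2.imwrite("pics/w3.png",c["img"])
print("lids");lids(W,(370,460,-290,-110),66,80)
E
```

```text
t: 2.05
ee_pos: [419.8, -236.6, 120.8]
eef_rot: [-0.001, -0.707, -0.001, 0.708]
wrist_force: [-0.4, -0.3, 0.1]
gripper_width: 0.59
t 2.05 pos [ 419.8 -236.6  120.8] tooly [ 0.003 -1.    -0.   ] j7 -1.11 w 54.9 F [-0.4 -0.3  0.1]
 shift mm [67.8  0.4  0.2] rot [0.0032 0.0014 0.0001]
lids
  comp px [321. 263.] n 3512 mean [ 421.  -237.    75.8] circle [ 419.2 -237. ] 21.6
  comp px [208. 270.] n 3552 mean [ 416.5 -165.2   75.7] circle [ 414.6 -164.1] 21.5
```

View pics/w3.png

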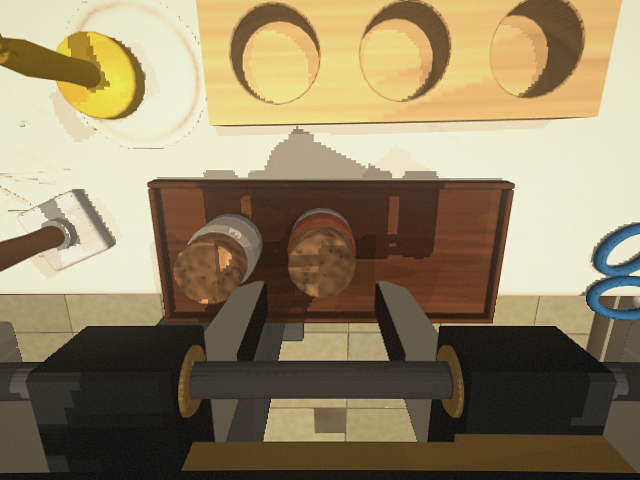

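The brown lid is at (321,263), centred between the fingers. I'll go down and grip it.

```bash
python3 -m jog '[[[0.035,0,0,0,0,0,0.055],[0.02,0,0,0,0,0,0.055],[0.012,0,0,0,0,0,0.055],[0,0,0,0,0,0,0.055],[0,0,0,0,0,0,0.02]]]' 30
python3 -m jog '[[[0,0,0,0,0,0,0.02],[0,0,0,0,0,0,0.02],[0,0,0,0,0,0,0.02],[0,0,0,0,0,0,0.02]]]'
python3 -m jog '[[[-0.01,0,0,0,0,0,0.02],[-0.02,0,0,0,0,0,0.02],[-0.02,0,0,0,0,0,0.02],[-0.01,0,0,0,0,0,0.02],[0,0,0,0,0,0,0.02]]]'
python3 - <<'E'
from h import *
goto([549.1,-366.7,113],np.pi/2)
s=get_state();c=capture("wrist");W=cloud(c,s);cv2.imwrite("pics/w4.png",c["img"])
lids(W,(370,460,-290,-110),66,90); lids(W,(370,460,-290,-190),105,150)
wells(c,W,(515,585,-400,-175),43,s)
E
```

```text
t: 2.6
ee_pos: [421.3, -237.0, 55.3]
eef_rot: [0.002, 0.708, 0.001, -0.706]
wrist_force: [-0.2, 0.5, 0.8]
gripper_width: 0.545
t: 3.0
ee_pos: [421.6, -236.7, 55.2]
eef_rot: [0.002, 0.708, 0.001, -0.706]
wrist_force: [-0.4, -0.4, 6.2]
gripper_width: 0.465
t: 3.5
ee_pos: [421.3, -235.9, 115.1]
eef_rot: [0.002, 0.708, 0.001, -0.706]
wrist_force: [1.2, 0.2, -1.6]
gripper_width: 0.469
t 3.5 pos [ 421.3 -235.9  115.1] tooly [ 0.005 -1.     0.001] j7 -1.12 w 43.6 F [ 1.2  0.2 -1.6]
 shift mm [   2.6  131.4 -127.2] rot [ 0.0047 -0.0028 -0.0013]
  comp px [320. 242.] n 640 mean [ 439.8 -235.6   78.2] circle [ 419.5 -236. ] 24.4
  comp px [207. 276.] n 3723 mean [ 416.3 -165.3   75.7] circle [ 414.4 -164.1] 21.6
  comp px [320. 305.] n 10532 mean [ 425.3 -236.1  132.3] circle [ 423.3 -235.1] 27.6
  well [ 545.3 -208.4] r 26.3 n 276
  well [ 547. -287.] r 26.3 n 279
  well [ 548.9 -366. ] r 25.7 n 275
```

View pics/w4.png

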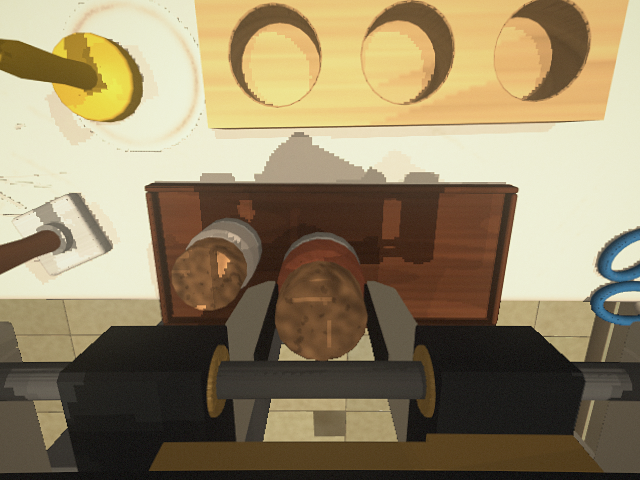

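```bash
python3 -m jog '[[[0,0.033,-0.032,0,0,0,0.02],[0,0.033,-0.032,0,0,0,0.02],[0,0.033,-0.032,0,0,0,0.02],[0,0.032,-0.032,0.005,-0.003,-0.001,0.02],[0,0,0,0,0,0,0.02]]]'
python3 -m jog '[[[0.01,0,0,0,0,0,0.02],[0,0,0,0,0,0,0.02],[0,0,0,0,0,0,0.02]]]'
python3 - <<'E'
from h import *
goto([550,-366.4,105],np.pi/2)
s=get_state();c=capture("wrist");W=cloud(c,s);cv2.imwrite("pics/w5.png",c["img"])
wells(c,W,(515,585,-400,-175),43,s)
E
```

```text
t: 4.05
ee_pos: [551.8, -370.8, 111.3]
eef_rot: [0.0, -0.707, 0.002, 0.707]
wrist_force: [0.2, 0.1, -1.9]
gripper_width: 0.466
t: 4.35
ee_pos: [547.7, -364.1, 102.5]
eef_rot: [0.001, -0.705, -0.002, 0.709]
wrist_force: [0.6, 0.3, -1.6]
gripper_width: 0.463
t 4.35 pos [ 547.7 -364.1  102.5] tooly [ 0.001 -1.    -0.004] j7 -1.03 w 43.1 F [ 0.6  0.3 -1.6]
 shift mm [-2.6  2.3 -2.3] rot [0.0007 0.0061 0.0036]
  well [ 547.3 -209.9] r 25.3 n 222
  well [ 549.4 -288.9] r 25.7 n 227
  well [ 552.6 -368.4] r 24.6 n 107
```

View pics/w5.png

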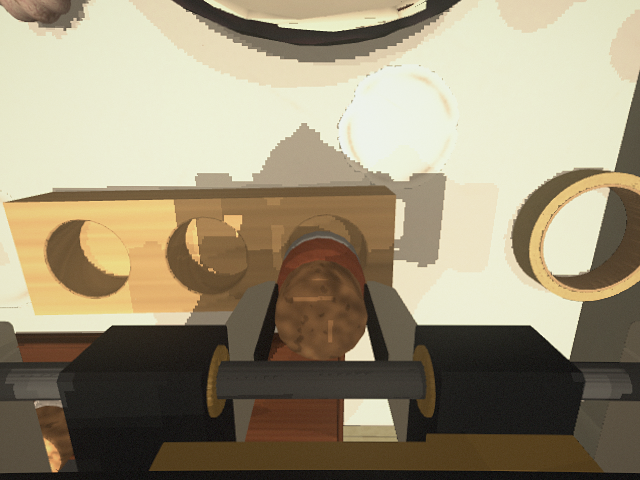

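```bash
cat >> h.py <<'E'
from scipy.optimize import minimize
def caddyfit(c,W,s,x0=(548,-288,0.03),use=(0,1,2),dz=5,ztop=43,verbose=True):
    uv=np.stack(np.meshgrid(np.arange(640),np.arange(480)),-1).reshape(-1,2)
    G=ray_at_z(c,uv,ztop,s)[:,:2];H=ray_at_z(c,uv,ztop-dz,s)[:,:2];low=(W[...,2].ravel()<ztop-dz)
    ok=np.isfinite(W[...,2].ravel())&(uv[:,1]<310)
    def cen(p): return [np.array(p[:2])+80*k*np.array([-np.sin(p[2]),np.cos(p[2])]) for k in (1,0,-1)]
    def cost(p):
        t=0
        for i in use:
            C=cen(p)[i]; d=np.linalg.norm(G-C,axis=1);near=ok&(d<37)
            sd=np.maximum(d,np.linalg.norm(H-C,axis=1))-27.5
            pr=1/(1+np.exp(np.clip(sd[near]/0.7,-30,30))); t+=np.abs(pr-low[near]).sum()
        return t
    r=min((minimize(cost,np.array(x0)+d,method="Nelder-Mead",options=dict(initial_simplex=np.array(x0)+d+np.array([[0,0,0],[4,0,0],[0,4,0],[0,0,.03]]))) for d in ([0,0,0],[2,-2,0.01],[-2,2,-.01])),key=lambda r:r.fun)
    if verbose: print("  caddy",np.round(r.x,3),"cost",round(r.fun),"wells",np.round(cen(r.x),1).tolist())
    return r.x
E
python3 - <<'E'
from h import *
for k in range(3):
    s=get_state();c=capture("wrist");W=cloud(c,s);
    print(np.round(s["ee_pos"],1),np.round(q2R(s["eef_rot"])[:,0],4)); caddyfit(c,W,s,use=(0,1))
np.savez("w5.npz",s=s,c=c)
for n,z in (("top",43),("side",43)):
    c=dict(np.load(n+"0.npz"));W=cloud(c);caddyfit(c,W,None)
E
```

```text
[ 548.3 -364.6  103.2] [-0.0045  0.0024 -1.    ]
  caddy [ 5.48032e+02 -2.87790e+02  2.50000e-02] cost 689 wells [[546.0, -207.8], [548.0, -287.8], [550.0, -367.8]]
[ 548.6 -365.1  103.8] [-0.0036  0.0017 -1.    ]
  caddy [ 5.48011e+02 -2.87725e+02  2.50000e-02] cost 684 wells [[546.0, -207.7], [548.0, -287.7], [550.0, -367.7]]
[ 548.9 -365.3  104.1] [-0.0029  0.0012 -1.    ]
  caddy [ 5.48016e+02 -2.87709e+02  2.50000e-02] cost 683 wells [[546.0, -207.7], [548.0, -287.7], [550.0, -367.7]]
  caddy [ 5.48662e+02 -2.87090e+02  2.20000e-02] cost 131 wells [[546.9, -207.1], [548.7, -287.1], [550.4, -367.1]]
  caddy [ 5.48838e+02 -2.86326e+02  2.60000e-02] cost 63 wells [[546.7, -206.4], [548.8, -286.3], [550.9, -366.3]]
```

Run:
```python
from h import *
s=get_state();c=capture("wrist");W=cloud(c,s);print(np.round(s["ee_pos"],1))
z=s["ee_pos"][2]+20
m=(abs(W[...,2]-z)<4)&(np.linalg.norm(W[...,:2]-s["ee_pos"][:2],axis=-1)<35)
vv,uu=np.nonzero(m);print(uu.min(),uu.max(),vv.min(),vv.max(),np.median(W[m][:,2]))
im=c["img"].copy(); im[m]=(0,255,0); cv2.imwrite("pics/w6.png",cv2.resize(im[220:380,220:420],None,fx=4,fy=3.7))
for dx in (-4,-2,0,2): 
    t=np.linspace(0,6.28,60);E=np.c_[s["ee_pos"][0]+dx+22*np.cos(t),s["ee_pos"][1]+22*np.sin(t),0*t+z]
    q=proj(c,E,s);print(dx,"rows",q[:,1].min().round(1),q[:,1].max().round(1),"cols",q[:,0].min().round(1),q[:,0].max().round(1))
```

```text
[ 549.  -365.6  104.2]
245 395 273 360 124.9002139257747
-4 rows 279.3 363.8 cols 272.5 367.2
-2 rows 275.1 360.2 cols 272.3 367.4
0 rows 270.9 356.6 cols 272.2 367.5
2 rows 266.7 353.0 cols 272.0 367.7
```

View pics/w6.png

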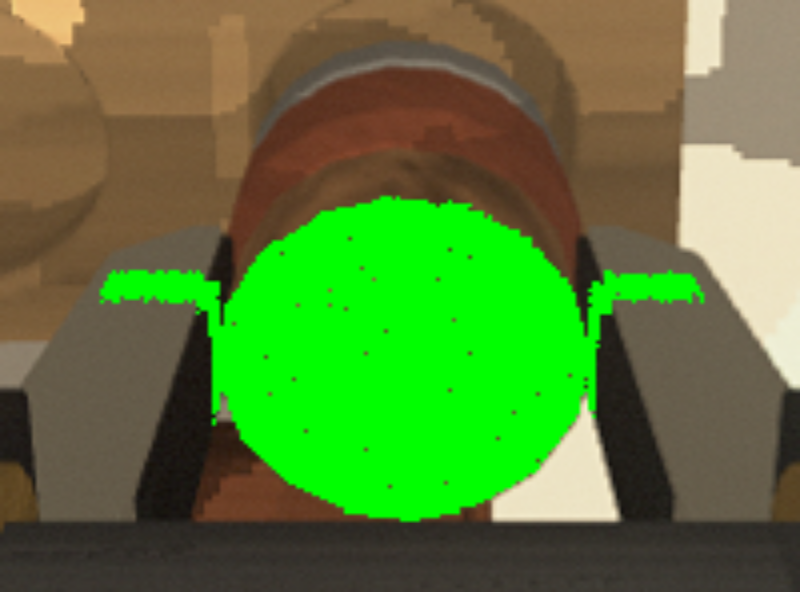

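```bash
python3 -m jog '[[[0,0.001,-0.0016,0,0,0,0.02],[0,0,0,0,0,0,0.02],[0,0,0,0,0,0,0.02],[0,0,0,0,0,0,0.02],[0,0,0,0,0,0,0.02]]]'
python3 - <<'E'
from h import *
goto([551.6,-367.6,72],np.pi/2)
E
```

```text
t: 5.1
ee_pos: [550.7, -367.0, 103.6]
eef_rot: [0.001, -0.706, -0.0, 0.708]
wrist_force: [-0.6, -0.3, -2.4]
gripper_width: 0.466
t 5.1 pos [ 550.7 -367.   103.6] tooly [-0.    -1.    -0.001] j7 -1.03 w 43.4 F [-0.6 -0.3 -2.4]
 shift mm [31.6  0.7 -1. ] rot [-0.0004  0.0031  0.0012]
```

```bash
python3 -m jog '[[[0.006,0.0007,-0.001,0,0.003,0.001,0.02],[0.006,0,0,0,0,0,0.02],[0.003,0,0,0,0,0,0.02],[0.003,0,0,0,0,0,0.02],[0,0,0,0,0,0,0.02]]]'
python3 - <<'E'
from h import *
goto([551.6,-367.6,58],np.pi/2)
E
```

```text
t: 5.6
ee_pos: [551.3, -367.4, 84.9]
eef_rot: [0.0, -0.707, -0.0, 0.708]
wrist_force: [0.5, 0.1, -1.8]
gripper_width: 0.469
t 5.6 pos [ 551.3 -367.4   84.9] tooly [-0.    -1.    -0.001] j7 -1.03 w 43.6 F [ 0.5  0.1 -1.8]
 shift mm [26.9  0.2 -0.3] rot [-0.0004  0.0012  0.0008]
```

```bash
python3 -m jog '[[[0.008,0,0,0,0,0,0.02],[0.008,0,0,0,0,0,0.02],[0.005,0,0,0,0,0,0.02],[0.002,0,0,0,0,0,0.02],[0,0,0,0,0,0,0.02]]]'
python3 -m jog '[[[0.001,0,0,0,0,0,0.02],[0.001,0,0,0,0,0,0.02],[0.001,0,0,0,0,0,0.02],[0,0,0,0,0,0,0.02]]]'
```

```text
t: 6.1
ee_pos: [551.5, -367.5, 62.1]
eef_rot: [0.0, -0.707, -0.0, 0.707]
wrist_force: [-0.2, 0.6, -2.6]
gripper_width: 0.464
t: 6.5
ee_pos: [551.7, -367.6, 59.6]
eef_rot: [0.0, -0.707, 0.0, 0.707]
wrist_force: [-0.8, -0.3, -2.1]
gripper_width: 0.468
```

```bash
python3 -m jog '[[[0.001,0,0,0,0,0,0.02],[0.0005,0,0,0,0,0,0.02],[0,0,0,0,0,0,0.02]]]'
python3 -m jog '[[[0.0005,0,0,0,0,0,0.02],[0,0,0,0,0,0,0.02],[0,0,0,0,0,0,0.02]]]'
```

```text
t: 6.8
ee_pos: [552.0, -367.7, 58.5]
eef_rot: [-0.0, 0.707, -0.0, -0.707]
wrist_force: [0.2, 0.2, -0.3]
gripper_width: 0.469
t: 7.1
ee_pos: [552.1, -367.8, 58.4]
eef_rot: [-0.0, 0.707, -0.0, -0.707]
wrist_force: [-1.1, 0.3, 4.5]
gripper_width: 0.467
```

On the floor (+4.5 N). Next I'll release, rise and look.

```bash
python3 -m jog '[[[0,0,0,0,0,0,0.055],[0,0,0,0,0,0,0.055],[0,0,0,0,0,0,0.055],[-0.03,0,0,0,0,0,0.055],[-0.04,0,0,0,0,0,0.055]]]'
python3 -m jog '[[[-0.03,-0.03,0.03,0,0,0,0.055],[-0.02,-0.04,0.03,0,0,0,0.055],[0,-0.04,0.03,0,0,0,0.055],[0,-0.03,0.01,0,0,0,0.055],[0,0,0,0,0,0,0.055]]]'
python3 -m jog '[[[0,0,0,0,0,0,0.055],[0,0,0,0,0,0,0.055],[0,0,0,0,0,0,0.055],[0,0,0,0,0,0,0.055],[0,0,0,0,0,0,0.055]]]'
python3 - <<'E'
from h import *
goto([415,-164.5,120],np.pi/2)
s=get_state();c=capture("wrist");W=cloud(c,s);cv2.imwrite("pics/w7.png",c["img"])
print("lids");lids(W,(370,460,-290,-110),66,80);lids(W,(500,600,-410,-310),68,90)
caddyfit(c,W,s,use=(0,1))
E
```

```text
t: 7.6
ee_pos: [549.9, -366.6, 125.5]
eef_rot: [0.001, -0.705, -0.001, 0.709]
wrist_force: [1.0, 0.2, -0.3]
gripper_width: 0.59
t: 8.1
ee_pos: [453.5, -226.6, 175.4]
eef_rot: [-0.001, -0.707, -0.003, 0.708]
wrist_force: [1.1, -0.5, 0.4]
gripper_width: 0.593
t: 8.6
ee_pos: [455.1, -232.2, 174.8]
eef_rot: [0.0, -0.707, 0.0, 0.707]
wrist_force: [-0.6, -0.0, 0.6]
gripper_width: 0.591
t 8.6 pos [ 455.1 -232.2  174.8] tooly [-0.001 -1.    -0.   ] j7 -1.16 w 54.9 F [-0.6 -0.   0.6]
 shift mm [ 54.8 -67.7  40.2] rot [-0.0013  0.0002  0.    ]
lids
  comp px [233. 279.] n 1291 mean [ 423.2 -161.    75.3] circle [ 415.8 -163.7] 20.8
  comp px [512. 111.] n 3550 mean [ 549.5 -365.3   78.3] circle [ 549.4 -367.3] 21.7
  caddy [ 5.47805e+02 -2.87647e+02  2.20000e-02] cost 563 wells [[546.1, -207.7], [547.8, -287.6], [549.5, -367.6]]
```

View pics/w7.png

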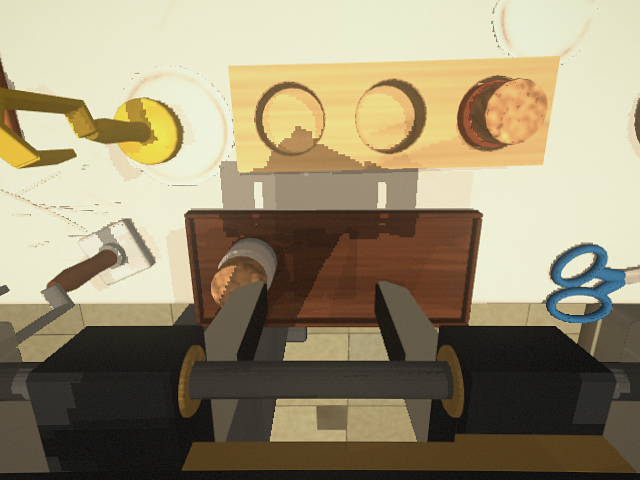

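The brown jar stands in well_2 at (512,111), with its lid at z = 78 and within 0.5 mm of the axis. The white jar is still at (240,290).

```bash
python3 -m jog '[[[0.015,-0.034,0.02,0,0,0,0.055],[0.025,-0.034,0.02,0,0,0,0.055],[0.015,0,0,0,0,0,0.055],[0,0,0,0,0,0,0.055],[0,0,0,0,0,0,0.055]]]'
python3 -m jog '[[[0,0,0,0,0,0,0.055],[0,0,0,0,0,0,0.055],[0,0,0,0,0,0,0.055]]]'
python3 - <<'E'
from h import *
goto([415,-164.3,55],np.pi/2)
s=get_state();c=capture("wrist");W=cloud(c,s);cv2.imwrite("pics/w8.png",c["img"])
print("lids");lids(W,(370,460,-290,-110),66,80)
E
```

```text
t: 9.15
ee_pos: [416.0, -164.4, 120.5]
eef_rot: [-0.0, 0.708, -0.001, -0.707]
wrist_force: [-1.0, -1.0, 0.9]
gripper_width: 0.591
t: 9.45
ee_pos: [415.7, -164.2, 120.6]
eef_rot: [-0.0, 0.708, -0.001, -0.707]
wrist_force: [-0.1, 0.2, 0.1]
gripper_width: 0.593
t 9.45 pos [ 415.7 -164.2  120.6] tooly [-0.001 -1.     0.001] j7 -1.27 w 55.1 F [-0.1  0.2  0.1]
 shift mm [65.6  0.   0.8] rot [-0.0012 -0.0014 -0.0005]
lids
  comp px [319. 265.] n 3513 mean [ 416.2 -163.5   75.8] circle [ 414.5 -163.5] 21.5
```

View pics/w8.png

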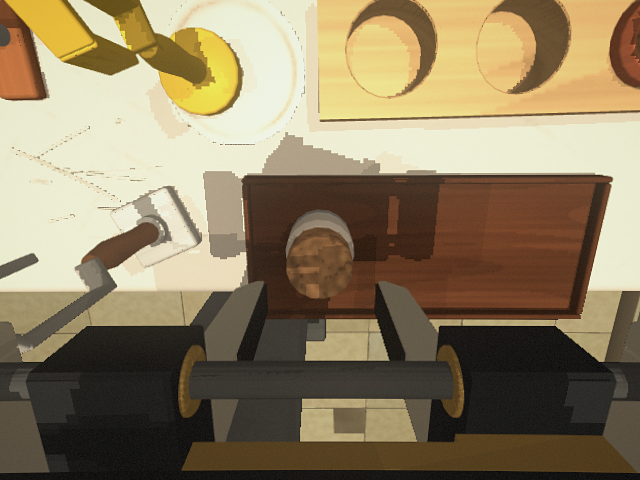

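The white lid is at (319,265), centred, and the press stands clear on the left.

```bash
python3 -m jog '[[[0.035,-0.0005,0.0005,0,0,0,0.055],[0.02,0,0,0,0,0,0.055],[0.01,0,0,0,0,0,0.055],[0,0,0,0,0,0,0.055],[0,0,0,0,0,0,0.02]]]' 30
python3 -m jog '[[[0,0,0,0,0,0,0.02],[0,0,0,0,0,0,0.02],[0,0,0,0,0,0,0.02],[0,0,0,0,0,0,0.02]]]'
python3 -m jog '[[[-0.01,0,0,0,0,0,0.02],[-0.02,0,0,0,0,0,0.02],[-0.02,0,0,0,0,0,0.02],[-0.01,0,0,0,0,0,0.02],[0,0,0,0,0,0,0.02]]]'
python3 - <<'E'
from h import *
goto([547.3,-207.7,113],np.pi/2)
E
```

```text
t: 10.0
ee_pos: [415.1, -163.4, 55.6]
eef_rot: [-0.0, 0.707, -0.0, -0.707]
wrist_force: [-0.3, 0.3, 0.3]
gripper_width: 0.545
t: 10.4
ee_pos: [415.3, -163.4, 55.9]
eef_rot: [0.0, 0.708, -0.0, -0.706]
wrist_force: [-0.0, 0.4, 6.1]
gripper_width: 0.468
t: 10.9
ee_pos: [415.1, -163.3, 116.3]
eef_rot: [0.0, 0.708, -0.0, -0.706]
wrist_force: [-0.1, -1.7, -2.8]
gripper_width: 0.468
t 10.9 pos [ 415.1 -163.3  116.3] tooly [-0.    -1.     0.001] j7 -1.27 w 43.5 F [-0.1 -1.7 -2.8]
 shift mm [   3.6   44.3 -132.2] rot [-0.0003 -0.0025 -0.0008]
```

```bash
python3 -m jog '[[[0,0.011,-0.033,0,0,0,0.02],[0,0.011,-0.033,0,0,0,0.02],[0,0.011,-0.033,0,0,0,0.02],[0,0.011,-0.033,0,-0.002,0,0.02],[0.01,0,0,0,0,0,0.02]]]'
python3 -m jog '[[[0,0,0,0,0,0,0.02],[0,0,0,0,0,0,0.02],[0,0,0,0,0,0,0.02],[0,0,0,0,0,0,0.02],[0,0,0,0,0,0,0.02]]]'
cat >> h.py <<'E'
def heldlid(c,W,s,dz=20):
    z=s["ee_pos"][2]+dz;Rt=q2R(s["eef_rot"])
    d=W-s["ee_pos"]
    m=(abs(d[...,2]-dz)<4)&(abs(d@Rt[:,1])<19)&(np.linalg.norm(d[...,:2],axis=-1)<30)
    vv,uu=np.nonzero(m)
    col=[(vv[uu==u].min(),vv[uu==u].max()) for u in range(316,326)]
    a,b=np.median(col,0); q=ray_at_z(c,[(320.5,a),(320.5,b)],z,s)
    print("  lid z",np.median(W[m][:,2]).round(1),"rows",a,b,"centre wrt tcp",np.round(q.mean(0)-s["ee_pos"],1),"span",np.round(np.linalg.norm(q[0]-q[1]),1))
E
python3 - <<'E'
from h import *
goto([547.3,-207.7,96],np.pi/2)
s=get_state();c=capture("wrist");W=cloud(c,s);cv2.imwrite("pics/w9.png",c["img"])
caddyfit(c,W,s,use=(1,));heldlid(c,W,s)
E
```

```text
t: 11.4
ee_pos: [552.0, -208.7, 104.9]
eef_rot: [0.001, 0.709, -0.001, -0.705]
wrist_force: [0.1, -0.3, -2.3]
gripper_width: 0.469
t: 11.9
ee_pos: [546.3, -207.1, 105.5]
eef_rot: [0.0, -0.707, 0.0, 0.708]
wrist_force: [-0.2, 0.1, -2.7]
gripper_width: 0.469
t 11.9 pos [ 546.3 -207.1  105.5] tooly [-0. -1.  0.] j7 -1.26 w 43.6 F [-0.2  0.1 -2.7]
 shift mm [ 9.5  0.6 -1. ] rot [-0.0004  0.0017 -0.0001]
  caddy [ 5.48032e+02 -2.87792e+02  4.00000e-02] cost 337 wells [[544.8, -207.9], [548.0, -287.8], [551.3, -367.7]]
  lid z 125.6 rows 272.0 356.0 centre wrt tcp [-0.1 -0.3 20. ] span 43.1
```

View pics/w9.png

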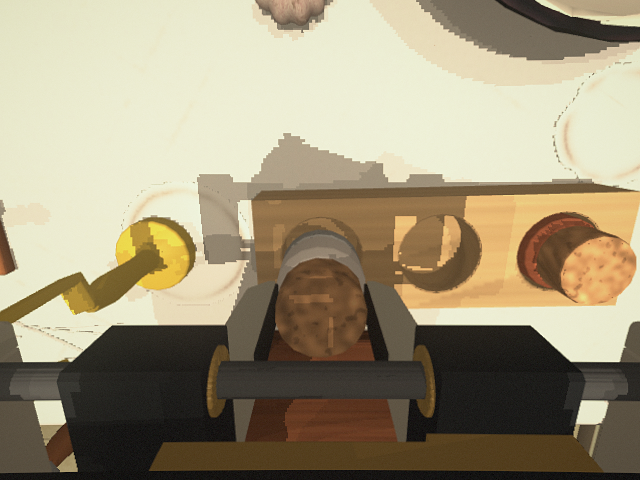

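```bash
python3 -m jog '[[[0.008,0.0006,-0.0003,0,0.001,0,0.02],[0.007,0,0,0,0,0,0.02],[0.004,0,0,0,0,0,0.02],[0,0,0,0,0,0,0.02],[0,0,0,0,0,0,0.02]]]'
python3 - <<'E'
from h import *
goto([546.5,-207.7,59],np.pi/2)
E
```

```text
t: 12.45
ee_pos: [546.8, -207.7, 85.8]
eef_rot: [0.0, -0.707, 0.0, 0.708]
wrist_force: [1.0, -0.4, -1.9]
gripper_width: 0.469
t 12.45 pos [ 546.8 -207.7   85.8] tooly [-0. -1. -0.] j7 -1.26 w 43.6 F [ 1.  -0.4 -1.9]
 shift mm [26.8 -0.   0.2] rot [-0.0003  0.0014  0.0002]
```

```bash
python3 -m jog '[[[0.008,0,0,0,0.001,0,0.02],[0.008,0,0,0,0,0,0.02],[0.005,0,0,0,0,0,0.02],[0.003,0,0,0,0,0,0.02],[0,0,0,0,0,0,0.02]]]'
python3 -m jog '[[[0.001,0,0,0,0,0,0.02],[0.001,0,0,0,0,0,0.02],[0,0,0,0,0,0,0.02],[0,0,0,0,0,0,0.02]]]'
python3 -m jog '[[[0.001,0,0,0,0,0,0.02],[0,0,0,0,0,0,0.02],[0,0,0,0,0,0,0.02]]]'
```

```text
t: 12.95
ee_pos: [546.4, -207.6, 61.4]
eef_rot: [0.0, -0.707, -0.0, 0.708]
wrist_force: [-0.1, -0.5, -2.2]
gripper_width: 0.465
t: 13.35
ee_pos: [546.9, -207.8, 60.3]
eef_rot: [-0.0, 0.707, -0.0, -0.707]
wrist_force: [0.1, 0.4, -2.5]
gripper_width: 0.469
t: 13.65
ee_pos: [546.8, -207.8, 59.1]
eef_rot: [-0.0, 0.707, -0.0, -0.707]
wrist_force: [-0.0, 0.9, -1.6]
gripper_width: 0.468
```

```bash
python3 -m jog '[[[0.0007,0,0,0,0,0,0.02],[0,0,0,0,0,0,0.02],[0,0,0,0,0,0,0.02]]]'
python3 -m jog '[[[0,0,0,0,0,0,0.055],[0,0,0,0,0,0,0.055],[0,0,0,0,0,0,0.055],[-0.03,0,0,0,0,0,0.055],[-0.04,0,0,0,0,0,0.055]]]'
python3 -m jog '[[[-0.045,0,0.0,0,0,0,0.055],[-0.045,0,0.01,0,0,0,0.055],[-0.03,0,0.02,0,0,0,0.055],[0,0,0.04,0,0,0,0.055],[0,0,0.03,0,0,0,0.055]]]'
python3 -m jog '[[[0,0,0,0,0,0,0.055],[0,0,0,0,0,0,0.055],[0,0,0,0,0,0,0.055],[0,0,0,0,0,0,0.055]]]'
python3 - <<'E'
from h import *
goto([424,-29,270],np.radians(22))
s=get_state();c=capture("wrist");W=cloud(c,s);cv2.imwrite("pics/w10.png",c["img"])
lids(W,(500,600,-410,-150),68,90)
caddyfit(c,W,s,use=(1,))
E
```

```text
t: 13.95
ee_pos: [546.8, -207.7, 59.0]
eef_rot: [-0.0, 0.707, -0.0, -0.707]
wrist_force: [-1.8, 0.2, 5.7]
gripper_width: 0.469
t: 14.45
ee_pos: [545.2, -207.2, 126.9]
eef_rot: [0.001, -0.705, -0.001, 0.709]
wrist_force: [1.0, -0.3, -0.8]
gripper_width: 0.595
t: 14.95
ee_pos: [445.6, -208.1, 249.4]
eef_rot: [0.0, 0.708, -0.001, -0.706]
wrist_force: [0.9, -0.3, -0.5]
gripper_width: 0.59
t: 15.35
ee_pos: [447.9, -207.5, 248.1]
eef_rot: [0.0, 0.707, 0.0, -0.707]
wrist_force: [0.1, -0.6, 0.4]
gripper_width: 0.597
t 15.35 pos [ 447.9 -207.5  248.1] tooly [ 0.001 -1.    -0.   ] j7 -1.19 w 55.5 F [ 0.1 -0.6  0.4]
 shift mm [ -21.9 -178.5   23.8] rot [ 1.1876e+00 -1.0000e-04  4.0000e-04]
  comp px [499. 109.] n 2222 mean [ 549.3 -365.4   78.2] circle [ 549.3 -367.3] 21.8
  comp px [321. 114.] n 1931 mean [ 545.2 -207.6   79.1] circle [ 545.  -207.5] 21.5
  caddy [ 5.47557e+02 -2.87646e+02  3.40000e-02] cost 186 wells [[544.9, -207.7], [547.6, -287.6], [550.3, -367.6]]
```

View pics/w10.png

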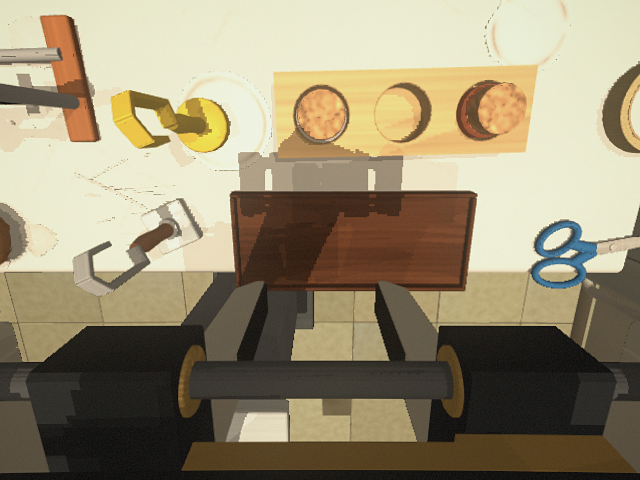

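Both jars are seated: white in well_0 at (321,114), brown in well_2 at (499,109), lids at about z = 78. The press is at (110,270) and its base at (170,222).

```bash
python3 -m jog '[[[0,-0.036,0.004,-0.12,0,0,0.055],[0,0,0,-0.15,0,0,0.055],[0,0,0,-0.15,0,0,0.055],[0,0,0,-0.15,0,0,0.055],[0,0,0,-0.15,0,0,0.055]]]'
python3 -m jog '[[[0,0,0,-0.15,0,0,0.055],[0,0,0,-0.15,0,0,0.055],[0,0,0,-0.15,0,0,0.055],[0,0,0,-0.15,0,0,0.055],[0,0,0,-0.15,0,0,0.055]]]'
python3 -m jog '[[[0,0,0,-0.15,0,0,0.06],[0,0,0,-0.15,0,0,0.06],[0,0,0,-0.15,0,0,0.06],[0,0,0,0,0,0,0.06],[0,0,0,0,0,0,0.06]]]'
python3 - <<'E'
from h import *
goto([424,-29,235],np.radians(22))
E
```

```text
t: 15.9
ee_pos: [443.5, -171.5, 248.2]
eef_rot: [0.251, 0.661, 0.251, -0.661]
wrist_force: [0.5, -0.6, -1.1]
gripper_width: 0.592
t: 16.4
ee_pos: [443.4, -171.6, 248.1]
eef_rot: [0.476, 0.523, 0.476, -0.523]
wrist_force: [0.3, -0.3, -0.3]
gripper_width: 0.592
t: 16.9
ee_pos: [443.1, -171.8, 248.2]
eef_rot: [0.578, 0.407, 0.579, -0.406]
wrist_force: [0.2, -0.4, -0.0]
gripper_width: 0.644
t 16.9 pos [ 443.1 -171.8  248.2] tooly [0.941 0.339 0.   ] j7 0.47 w 59.8 F [ 0.2 -0.4 -0. ]
 shift mm [  13.3   30.4 -140.8] rot [-0.0383 -0.0006 -0.0002]
```

```bash
python3 -m jog '[[[0,0.01,-0.04,-0.03,0,0,0.06],[0,0.01,-0.04,0,0,0,0.06],[0,0.003,-0.02,0,0,0,0.06],[0,0,0,0,0,0,0.06],[0,0,0,0,0,0,0.06]]]'
python3 -m jog '[[[0,0,0,0,0,0,0.06],[0,0,0,0,0,0,0.06],[0,0,0,0,0,0,0.06]]]'
cat >> h.py <<'E'
def hook(W,cx,cy,z0,z1,r=45,zb=None):
    m=(np.hypot(W[...,0]-cx,W[...,1]-cy)<r)&(W[...,2]>z0)&(W[...,2]<z1)
    m=cv2.morphologyEx(m.astype(np.uint8),cv2.MORPH_OPEN,np.ones((3,3)))>0
    q=W[m][:,:2];(rc,sz,a)=cv2.minAreaRect(q.astype(np.float32))
    b=cv2.boxPoints((rc,sz,a));e=[b[1]-b[0],b[2]-b[1]];e=max(e,key=np.linalg.norm)
    print("  hook n",m.sum(),"rect c",np.round(rc,1),"size",np.round(sz,1),"dir",round(np.degrees(np.arctan2(e[1],e[0]))%180,1),"z",np.round(np.percentile(W[m][:,2],[5,50,98]),1))
    return m
E
python3 - <<'E'
from h import *
goto([424,-29,235],np.radians(22))
s=get_state();c=capture("wrist");W=cloud(c,s);cv2.imwrite("pics/w11.png",c["img"])
for a,b in ((150,180),(155,166),(163,180)): hook(W,424,-29,a,b)
hook(W,424,-29,8,20,40)
E
```

```text
t: 17.4
ee_pos: [428.8, -70.7, 248.5]
eef_rot: [0.585, 0.397, 0.585, -0.397]
wrist_force: [0.0, -0.5, 0.2]
gripper_width: 0.647
t: 17.7
ee_pos: [428.5, -71.2, 248.2]
eef_rot: [0.585, 0.398, 0.585, -0.398]
wrist_force: [0.3, -0.4, 0.8]
gripper_width: 0.644
t 17.7 pos [428.5 -71.2 248.2] tooly [ 0.93   0.368 -0.   ] j7 0.3 w 59.9 F [ 0.3 -0.4  0.8]
 shift mm [ 13.2  11.3 -40.9] rot [-0.0075 -0.0001  0.0002]
  hook n 1014 rect c [423.7 -31.8] size [36.  14.2] dir 23.6 z [157.9 165.1 170.9]
  hook n 518 rect c [423.7 -31.8] size [36.  14.2] dir 23.5 z [157.5 161.8 165.6]
  hook n 629 rect c [423.3 -32. ] size [22.7 14.1] dir 24.2 z [163.9 167.6 171. ]
  hook n 1123 rect c [420.5 -25.6] size [51.3 38.6] dir 23.5 z [13.2 15.  16.7]
```

View pics/w11.png

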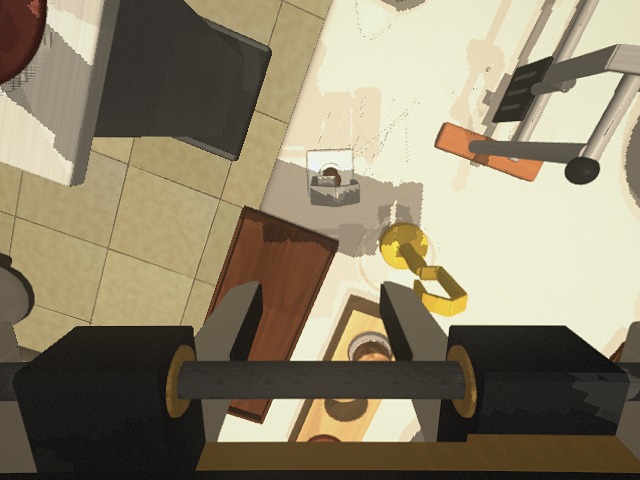

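The press hook is at (333,190), with its short leg to the right (towards the rack). The rectangle measures 36 x 14 mm and is centred at (423.6, -31.9), 23.6°.

```bash
python3 - <<'E'
from h import *
goto([423.6,-31.9,200],np.radians(23.6))
E
python3 -m jog '[[[0.016,0.0056,-0.019,-0.017,0,0,0.06],[0.016,0.0047,-0.019,-0.017,0,0,0.06],[0.016,0,0,0,0,0,0.06],[0,0,0,0,0,0,0.06],[0,0,0,0,0,0,0.06]]]'
python3 -m jog '[[[0,0,0,0,0,0,0.06],[0,0,0,0,0,0,0.06],[0,0,0,0,0,0,0.06]]]'
python3 - <<'E'
from h import *
goto([423.6,-31.9,128],np.radians(23.6))
s=get_state();c=capture("wrist");W=cloud(c,s);cv2.imwrite("pics/w12.png",c["img"])
for a,b in ((150,180),(155,166),(163,180)): hook(W,424,-32,a,b,28)
E
```

```text
t 17.75 pos [428.5 -71.  248.3] tooly [ 0.93   0.368 -0.   ] j7 0.3 w 60.2 F [-0.6 -0.3 -0.1]
 shift mm [ 48.3   9.8 -38.1] rot [-0.035  -0.0001  0.0001]
t: 18.25
ee_pos: [423.8, -31.6, 200.6]
eef_rot: [0.592, 0.387, 0.592, -0.387]
wrist_force: [0.0, 0.0, 0.7]
gripper_width: 0.647
t: 18.55
ee_pos: [424.0, -31.4, 200.9]
eef_rot: [0.592, 0.387, 0.591, -0.387]
wrist_force: [-0.4, -0.1, 0.2]
gripper_width: 0.644
t 18.55 pos [424.  -31.4 200.9] tooly [0.916 0.4   0.001] j7 0.18 w 59.9 F [-0.4 -0.1  0.2]
 shift mm [72.9 -0.6  0.2] rot [ 0.0001  0.0007 -0.0011]
  hook n 1362 rect c [423.5 -31.7] size [35.7 14.4] dir 24.0 z [157.5 164.8 170.9]
  hook n 693 rect c [423.5 -31.6] size [35.8 14.2] dir 23.5 z [157.6 161.8 165.5]
  hook n 830 rect c [423.6 -31.6] size [23.3 14.4] dir 24.1 z [163.7 167.5 171. ]
```

View pics/w12.png

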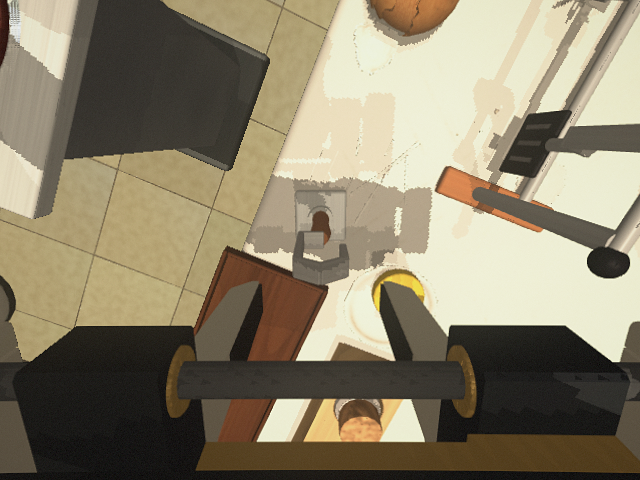

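The hook is at (320,258), centred between the open fingers, so I'll go down and grip it.

```bash
python3 -m jog '[[[0.03,-0.0005,0,0,0,0,0.06],[0.03,0,0,0,0,0,0.06],[0.0125,0,0,0,0,0,0.06],[0,0,0,0,0,0,0.06],[0,0,0,0,0,0,0.06]]]' 40
python3 -m jog '[[[0,0,0,0,0,0,0.015],[0,0,0,0,0,0,0.015],[0,0,0,0,0,0,0.015],[0,0,0,0,0,0,0.015],[0,0,0,0,0,0,0.015]]]' 40
python3 - <<'E'
from h import *
goto([423.6,-31.9,128],np.radians(23.6))
E
```

```text
t: 19.1
ee_pos: [423.6, -31.2, 128.3]
eef_rot: [0.592, 0.387, 0.592, -0.387]
wrist_force: [0.1, -0.9, 0.4]
gripper_width: 0.645
t: 19.6
ee_pos: [423.6, -31.3, 128.4]
eef_rot: [0.592, 0.387, 0.591, -0.387]
wrist_force: [0.6, 0.1, 3.8]
gripper_width: 0.381
t 19.6 pos [423.6 -31.3 128.4] tooly [0.916 0.401 0.001] j7 0.07 w 35.4 F [0.6 0.1 3.8]
 shift mm [ 0.4 -0.3  0.5] rot [ 0.0009  0.0006 -0.001 ]
```

```bash
python3 -m jog '[[[-0.03,0,0,0,0,0,0.015],[-0.04,0,0,0,0,0,0.015],[-0.04,0,0,0.1,0,0,0.015],[-0.015,0,-0.03,0.13,0,0,0.015],[0,0,-0.03,0.14,0,0,0.015]]]'
python3 -m jog '[[[0,0,-0.03,0,0,0,0.015],[0,0,-0.03,0,0,0,0.015],[0,0,-0.015,0,0,0,0.015],[0,0,0,0,0,0,0.015],[0,0,0,0,0,0,0.015]]]'
python3 -m jog '[[[0,0,0,0,0,0,0.015],[0,0,0,0,0,0,0.015],[0,0,0,0,0,0,0.015]]]'
python3 - <<'E'
from h import *
goto([424,100,250],np.radians(2.4))
s=get_state();c=capture("wrist");W=cloud(c,s);cv2.imwrite("pics/w13.png",c["img"]);np.savez("w13.npz",c=c,s=s)
E
```

```text
t: 20.1
ee_pos: [409.1, 26.8, 254.8]
eef_rot: [0.509, 0.493, 0.507, -0.491]
wrist_force: [0.5, 0.2, -3.6]
gripper_width: 0.384
t: 20.6
ee_pos: [404.6, 100.7, 252.3]
eef_rot: [0.51, 0.488, 0.511, -0.49]
wrist_force: [-0.4, -1.1, -2.8]
gripper_width: 0.383
t: 20.9
ee_pos: [405.3, 100.7, 252.8]
eef_rot: [0.51, 0.49, 0.51, -0.49]
wrist_force: [0.1, 0.7, -3.2]
gripper_width: 0.387
t 20.9 pos [405.3 100.7 252.8] tooly [ 0.999  0.041 -0.   ] j7 -0.44 w 36.0 F [ 0.1  0.7 -3.2]
 shift mm [ 2.8 18.6  1.5] rot [-0.0009  0.0003  0.0003]
```

View pics/w13.png

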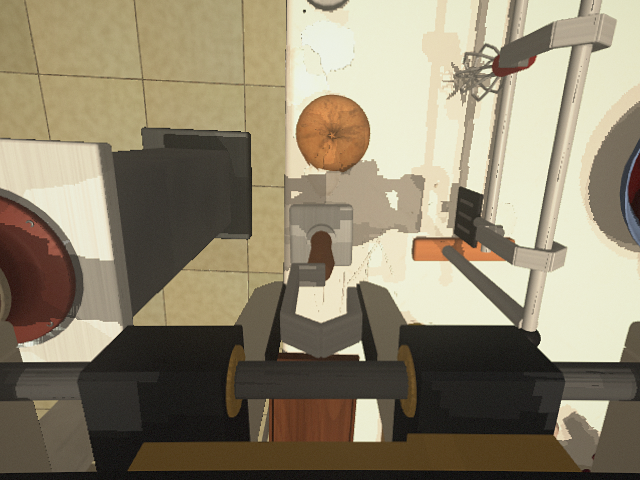

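```bash
cat >> h.py <<'E'
def rackfit(W,ylo=35,yhi=425,xlo=525,xhi=585):
    m=(W[...,0]>xlo)&(W[...,0]<xhi)&(W[...,1]>ylo)&(W[...,1]<yhi)&(W[...,2]>180)
    q=W[m]; hk=q[q[:,2]>194.5]; b=q[(q[:,2]<193)]
    # bar: iterative line on points away from hooks
    p=None;g=np.ones(len(b),bool)
    for _ in range(6):
        p=np.polyfit(b[g,1],b[g,0],1);r=b[:,0]-np.polyval(p,b[:,1]);g=abs(r)<6
    print("  bar x=%.2f at y=230, yaw %.2f deg, n %d topz %.1f"%(np.polyval(p,230),np.degrees(-np.arctan(p[0])),g.sum(),np.percentile(b[g,2],95)),"y range",np.round(b[g,1].min()),np.round(b[g,1].max()))
    ys=np.sort(hk[:,1]); 
    if len(ys):
        for gr in np.split(ys,np.nonzero(np.diff(ys)>10)[0]+1):
            if len(gr)>10: print("  hook y lo/hi",np.round(np.percentile(gr,[2,98]),1),"mid",round(np.percentile(gr,[2,98]).mean(),1),"n",len(gr))
    return p
E
python3 - <<'E'
from h import *
for n in("top","side"):
    c=dict(np.load(n+"0.npz"));print(n);rackfit(cloud(c))
d=np.load("w13.npz",allow_pickle=True);s=d["s"].item();c=d["c"].item();print("wrist");W=cloud(c,s);rackfit(W)
E
```

```text
top
  bar x=552.59 at y=230, yaw 2.29 deg, n 530 topz 192.2 y range 36.0 425.0
  hook y lo/hi [ 99.5 133.7] mid 116.6 n 23
  hook y lo/hi [235.8 270.6] mid 253.2 n 24
  hook y lo/hi [377.5 394.6] mid 386.1 n 17
side
  bar x=550.08 at y=230, yaw 2.34 deg, n 681 topz 192.4 y range 42.0 425.0
  hook y lo/hi [101.8 114.7] mid 108.3 n 22
  hook y lo/hi [237.  249.8] mid 243.4 n 28
  hook y lo/hi [358.3 364.2] mid 361.3 n 52
  hook y lo/hi [378.2 393.4] mid 385.8 n 40
wrist
  bar x=549.78 at y=230, yaw 2.38 deg, n 5492 topz 192.0 y range 45.0 258.0
  hook y lo/hi [41.7 46.9] mid 44.3 n 20
  hook y lo/hi [ 98.8 112.2] mid 105.5 n 310
  hook y lo/hi [234.8 248.1] mid 241.4 n 604
```

Run:
```python
from h import *
d=np.load("w13.npz",allow_pickle=True)
L=[("top",dict(np.load("top0.npz")),None),("side",dict(np.load("side0.npz")),None),("wrist",d["c"].item(),d["s"].item())]
for n,c,s in L:
    W=cloud(c,s);hsv=cv2.cvtColor(c["img"],cv2.COLOR_BGR2HSV)
    m=(W[...,2]>8)&(W[...,2]<17)&(W[...,0]>490)&(W[...,0]<650)&(hsv[...,1]>130)&(hsv[...,0]<20)
    m=cv2.morphologyEx(m.astype(np.uint8),cv2.MORPH_OPEN,np.ones((3,3)));k,l,st,ce=cv2.connectedComponentsWithStats(m)
    for i in range(1,k):
        if st[i,4]>60:
            q=W[l==i]; 
            if q[0,1]<0: continue
            r=cv2.minAreaRect(q[:,:2].astype(np.float32));print(n,np.round(ce[i]),st[i,4],np.round(r[0],1),np.round(r[1],1),round(r[2],1),"z",np.median(q[:,2]).round(1))
```

```text
side [289. 290.] 124 [543.6  56. ] [43.2 28.3] 0.9 z 12.6
side [211. 422.] 668 [562.2 436.5] [118.1  27.8] 2.3 z 13.5
wrist [449. 250.] 1283 [573.  54.] [108.2  27.1] 2.2 z 12.7
```

```bash
cat >> h.py <<'E'
def heldbase(W,s,tz,hb,size=30):
    # base-top points relative to tcp in tool jaw/lat axes
    Rt=q2R(s["eef_rot"]);d=(W-s["ee_pos"])@Rt  # cols: along tool x(down), y(jaw), z
    down=tz-hb
    m=(abs(d[...,0]-down)<7)&(abs(d[...,1])<50)&(abs(d[...,2])<50)
    m=cv2.morphologyEx(m.astype(np.uint8),cv2.MORPH_OPEN,np.ones((3,3)))>0
    q=d[m];r=cv2.minAreaRect(q[:,1:].astype(np.float32));c,rr=circ(cv2.convexHull(q[:,1:].astype(np.float32)).reshape(-1,2).astype(float))
    A=np.c_[q[:,1:],np.ones(len(q))];f=np.linalg.lstsq(A,q[:,0],rcond=None)[0]
    print("  base n",m.sum(),"down med",np.median(q[:,0]).round(1),"exp",round(down,1),"rect c(jaw,z)",np.round(r[0],1),np.round(r[1],1),round(r[2],1),"circ",np.round(c,1),round(rr,1),"slopes jaw,z",np.round(f[:2],3))
E
python3 - <<'E'
from h import *
d=np.load("w13.npz",allow_pickle=True);c=d["c"].item();s=d["s"].item();W=cloud(c,s)
heldbase(W,s,128.4,14)
# target: bar at hook opening height 113, press 70mm in front
y=173.4;x=554.5
goto([x-90*np.cos(.0412),y-90*.0412,0+185-113+128.4],0.0412)
E
```

```text
base n 2721 down med 113.5 exp 114.4 rect c(jaw,z) [-0.1  0.5] [52.1 51.5] 0.5 circ [-0.3  1.4] 32.8 slopes jaw,z [-0.002 -0.011]
t 20.95 pos [405.3 100.9 252.8] tooly [ 0.999  0.041 -0.   ] j7 -0.44 w 35.5 F [ 0.6  0.  -2.8]
 shift mm [ 52.4  62.1 -66.3] rot [0.0002 0.0002 0.0001]
```

The press is held straight. The whisk hook is at (575,35), the turner hook at (525,245) and the onion at (333,132). The right gap is centred at about y = 173.4, with the bar at x ≈ 554.5. I'll cross the onion high, then go in.

```bash
python3 -m jog '[[[0,0.02,-0.023,0,0,0,0.015],[0,0.02,-0.023,0,0,0,0.015],[0,0.02,-0.023,0,0,0,0.015],[0,0.02,0,0,0,0,0.015],[0,0,0,0,0,0,0.015]]]'
python3 -m jog '[[[0,0,0,0,0,0,0.015],[0,0,0,0,0,0,0.015],[0,0,0,0,0,0,0.015],[0,0,0,0,0,0,0.015]]]'
python3 - <<'E'
from h import *
y=173.4;x=554.5
goto([x-60*np.cos(.0412),y-60*.0412,0+185-113+128.4],0.0412)
s=get_state();c=capture("wrist");W=cloud(c,s);cv2.imwrite("pics/w14.png",c["img"]);rackfit(W);heldbase(W,s,128.4,14)
E
```

```text
t: 21.45
ee_pos: [484.8, 174.1, 252.5]
eef_rot: [0.51, 0.49, 0.51, -0.489]
wrist_force: [0.7, -0.4, -2.1]
gripper_width: 0.384
t: 21.85
ee_pos: [481.7, 173.7, 253.1]
eef_rot: [0.511, 0.489, 0.51, -0.489]
wrist_force: [0.1, 0.5, -3.1]
gripper_width: 0.386
t 21.85 pos [481.7 173.7 253.1] tooly [0.999 0.043 0.   ] j7 -0.59 w 35.9 F [ 0.1  0.5 -3.1]
 shift mm [52.7 12.7  3.3] rot [ 0.0015  0.0003 -0.0001]
  bar x=550.87 at y=230, yaw 2.24 deg, n 4908 topz 191.9 y range 122.0 329.0
  hook y lo/hi [168.7 210.9] mid 189.8 n 8501
  hook y lo/hi [235.1 248.2] mid 241.7 n 422
  base n 2734 down med 113.5 exp 114.4 rect c(jaw,z) [-0.2  0.3] [52.1 51.1] 0.4 circ [-0.2 -0.2] 32.7 slopes jaw,z [ 0.002 -0.017]
```

View pics/w14.png

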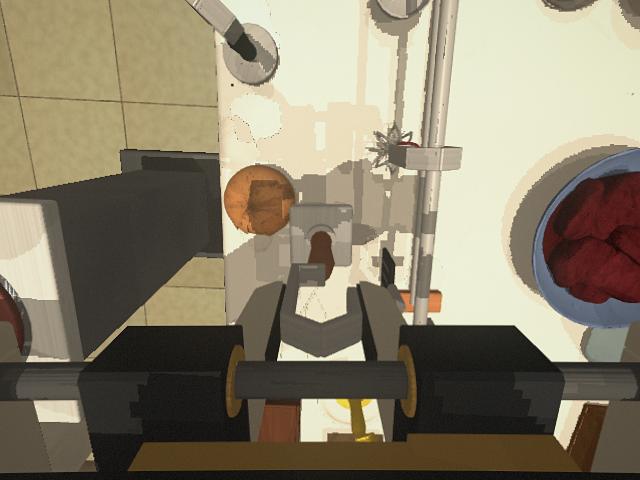

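```bash
python3 -m jog '[[[0.012,0.006,0.0016,0,0,0,0.015],[0.02,0.0067,0.0017,0,0,0,0.015],[0.0207,0,0,0.0015,0,0,0.015],[0,0,0,0,0,0,0.015],[0,0,0,0,0,0,0.015]]]'
python3 -m jog '[[[0,0,0,0,0,0,0.015],[0,0,0,0,0,0,0.015],[0,0,0,0,0,0,0.015]]]'
python3 - <<'E'
from h import *
goto([554.5,173.4,0+185-113+128.4],0.0412)
s=get_state();c=capture("side");cv2.imwrite("pics/s3.png",cv2.resize(c["img"][200:420,180:360],None,fx=3,fy=2.7,interpolation=cv2.INTER_CUBIC))
E
```

```text
t: 22.4
ee_pos: [495.0, 171.2, 199.8]
eef_rot: [0.51, 0.489, 0.511, -0.49]
wrist_force: [-0.0, 0.4, -2.8]
gripper_width: 0.384
t: 22.7
ee_pos: [495.4, 171.6, 201.0]
eef_rot: [0.511, 0.49, 0.51, -0.489]
wrist_force: [-0.5, 1.3, -2.5]
gripper_width: 0.383
t 22.7 pos [495.4 171.6 201. ] tooly [0.999 0.041 0.002] j7 -0.62 w 35.7 F [-0.5  1.3 -2.5]
 shift mm [ 0.7 59.1  0.6] rot [ 0.0002 -0.0005 -0.0017]
```

View pics/s3.png

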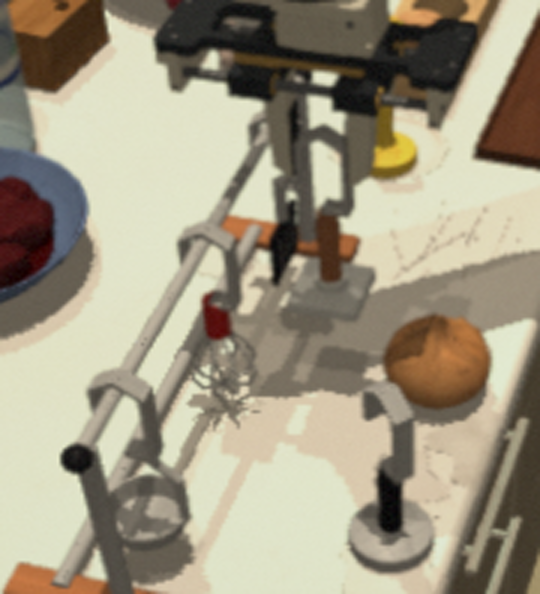

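```bash
python3 -m jog '[[[0,0.012,0,0,0,0,0.015],[0,0.015,0,0,0,0,0.015],[0,0.012,0,0,0,0,0.015],[0,0,0,0,0,0,0.015],[0,0,0,0,0,0,0.015]]]'
python3 -m jog '[[[0,0.008,0,0,0,0,0.015],[0,0.007,0,0,0,0,0.015],[0,0.005,0,0,0,0,0.015],[0,0,0,0,0,0,0.015],[0,0,0,0,0,0,0.015]]]'
python3 -m jog '[[[0,0,0,0,0,0,0.015],[0,0,0,0,0,0,0.015],[0,0,0,0,0,0,0.015]]]'
python3 - <<'E'
from h import *
goto([554.5,173.4,0+185-113+128.4],0.0412)
s=get_state();c=capture("wrist");W=cloud(c,s);cv2.imwrite("pics/w15.png",c["img"]);rackfit(W,ylo=205)
c=capture("side");cv2.imwrite("pics/s4.png",cv2.resize(c["img"][200:420,180:360],None,fx=3,fy=2.7,interpolation=cv2.INTER_CUBIC))
E
```

```text
t: 23.25
ee_pos: [533.4, 172.9, 200.2]
eef_rot: [0.51, 0.489, 0.51, -0.49]
wrist_force: [-0.7, -0.1, -2.5]
gripper_width: 0.386
t: 23.75
ee_pos: [553.9, 173.7, 200.1]
eef_rot: [0.51, 0.489, 0.51, -0.49]
wrist_force: [-0.4, 0.5, -2.5]
gripper_width: 0.38
t: 24.05
ee_pos: [553.8, 173.8, 200.3]
eef_rot: [0.51, 0.489, 0.51, -0.49]
wrist_force: [0.4, 0.3, -3.5]
gripper_width: 0.383
t 24.05 pos [553.8 173.8 200.3] tooly [ 0.999  0.042 -0.   ] j7 -0.58 w 35.6 F [ 0.4  0.3 -3.5]
 shift mm [-0.1  0.7  0.4] rot [ 0.0003 -0.      0.0001]
  bar x=552.10 at y=230, yaw 2.40 deg, n 4191 topz 192.0 y range 205.0 309.0
  hook y lo/hi [205.2 210.5] mid 207.9 n 8108
  hook y lo/hi [235.3 248.5] mid 241.9 n 702
```

View pics/w15.png

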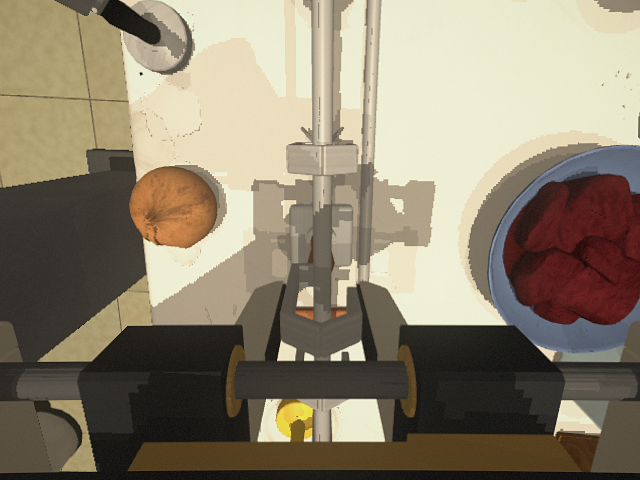

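View pics/s4.png

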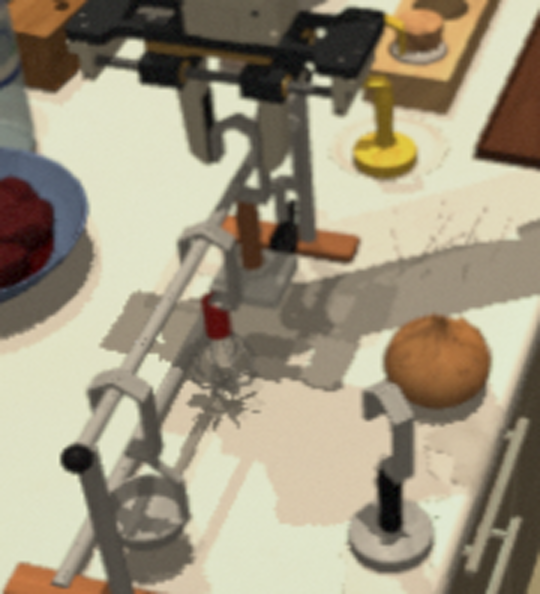

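The bar at u≈322 passes straight through the hook's middle, and the whisk hook is at (322,158). I'll lower the press now.

```bash
python3 -m jog '[[[0.012,0,0,0,0,0,0.015],[0.014,0,0,0,0,0,0.015],[0.01,0,0,0,0,0,0.015],[0.004,0,0,0,0,0,0.015],[0,0,0,0,0,0,0.015]]]'
python3 -m jog '[[[0.002,0,0,0,0,0,0.015],[0,0,0,0,0,0,0.015],[0,0,0,0,0,0,0.015]]]'
python3 -m jog '[[[0.001,0,0,0,0,0,0.015],[0.001,0,0,0,0,0,0.015],[0,0,0,0,0,0,0.015],[0,0,0,0,0,0,0.015]]]'
```

```text
t: 24.65
ee_pos: [553.6, 173.5, 159.3]
eef_rot: [0.51, 0.489, 0.511, -0.49]
wrist_force: [0.6, -0.3, -2.4]
gripper_width: 0.385
t: 24.95
ee_pos: [554.3, 173.9, 158.6]
eef_rot: [0.51, 0.49, 0.51, -0.489]
wrist_force: [-0.8, -0.2, -3.0]
gripper_width: 0.383
t: 25.35
ee_pos: [554.0, 173.7, 156.2]
eef_rot: [0.51, 0.49, 0.51, -0.49]
wrist_force: [-0.3, 0.2, -2.8]
gripper_width: 0.384
```

```bash
python3 -m jog '[[[0.001,0,0,0,0,0,0.015],[0,0,0,0,0,0,0.015],[0,0,0,0,0,0,0.015]]]'
python3 -m jog '[[[0.0007,0,0,0,0,0,0.015],[0,0,0,0,0,0,0.015],[0,0,0,0,0,0,0.015]]]'
```

```text
t: 25.65
ee_pos: [554.3, 173.8, 155.4]
eef_rot: [0.51, 0.49, 0.51, -0.489]
wrist_force: [1.3, -0.2, -2.3]
gripper_width: 0.388
t: 25.95
ee_pos: [554.6, 173.9, 155.2]
eef_rot: [0.51, 0.49, 0.51, -0.489]
wrist_force: [0.3, 0.0, 3.3]
gripper_width: 0.386
```

The press's weight is on the bar (+3.3 N). I'll open, rise just clear of the hooks and draw back.

```bash
python3 -m jog '[[[0,0,0,0,0,0,0.045],[0,0,0,0,0,0,0.055],[0,0,0,0,0,0,0.055],[0,0,0,0,0,0,0.055],[-0.01,0,0,0,0,0,0.055]]]'
python3 -m jog '[[[-0.02,0,0,0,0,0,0.055],[-0.02,0,0,0,0,0,0.055],[-0.015,0,0,0,0,0,0.055],[0,0,0,0,0,0,0.055],[0,0,0,0,0,0,0.055]]]'
python3 -m jog '[[[0,-0.02,0,0,0,0,0.055],[0,-0.035,0,0,0,0,0.055],[0,-0.035,0,0,0,0,0.055],[0,-0.02,0,0,0,0,0.055],[0,0,0,0,0,0,0.055]]]'
python3 - <<'E'
from h import *
goto([403,329,260],np.radians(-37))
c=capture("side");W=cloud(c);rackfit(W);cv2.imwrite("pics/s5.png",cv2.resize(c["img"][200:420,180:360],None,fx=3,fy=2.7,interpolation=cv2.INTER_CUBIC))
E
```

```text
t: 26.45
ee_pos: [553.0, 173.2, 163.5]
eef_rot: [0.51, 0.488, 0.511, -0.491]
wrist_force: [-1.0, 1.1, 0.2]
gripper_width: 0.588
t: 26.95
ee_pos: [553.9, 173.7, 219.7]
eef_rot: [0.51, 0.49, 0.51, -0.489]
wrist_force: [-0.9, 0.0, -0.0]
gripper_width: 0.599
t: 27.45
ee_pos: [440.8, 168.8, 218.8]
eef_rot: [0.511, 0.488, 0.511, -0.49]
wrist_force: [0.1, -0.2, -0.1]
gripper_width: 0.591
t 27.45 pos [440.8 168.8 218.8] tooly [ 0.999  0.044 -0.003] j7 -0.63 w 55.0 F [ 0.1 -0.2 -0.1]
 shift mm [ -41.4  -30.8 -161.6] rot [0.6899 0.003  0.0026]
  bar x=550.01 at y=230, yaw 2.41 deg, n 616 topz 192.5 y range 53.0 425.0
  hook y lo/hi [101.3 116.5] mid 108.9 n 23
  hook y lo/hi [140.8 210.5] mid 175.6 n 150
  hook y lo/hi [237.5 251. ] mid 244.2 n 30
  hook y lo/hi [358.4 363.3] mid 360.9 n 48
  hook y lo/hi [378.8 392.8] mid 385.8 n 48
```

View pics/s5.png

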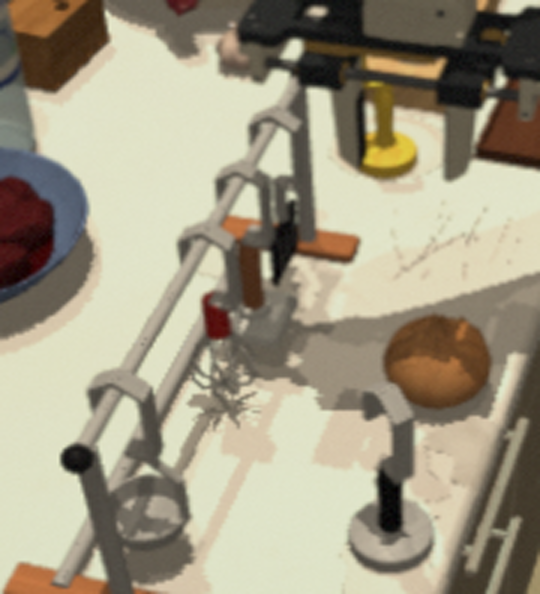

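The press hangs between the turner and the whisk (crop (245,180)) and neither neighbour has moved. Next is the pounder at (385,460) in the crop: black handle, steel base, not yellow.

```bash
python3 -m jog '[[[-0.04,0,-0.02,0,0,0,0.06],[0,-0.01,-0.03,0.14,0,0,0.06],[0,0,-0.03,0.14,0,0,0.06],[0,0,-0.03,0.14,0,0,0.06],[0,0,0,0.14,0,0,0.06]]]'
python3 -m jog '[[[0,0,0,0.13,0.003,0.003,0.06],[0,0,0,0,0,0,0.06],[0,0,0,0,0,0,0.06],[0,0,0,0,0,0,0.06],[0,0,0,0,0,0,0.06]]]'
python3 - <<'E'
from h import *
goto([403,329,220],np.radians(-37))
s=get_state();c=capture("wrist");W=cloud(c,s);cv2.imwrite("pics/w16.png",c["img"])
for a,b in ((150,180),(155,166),(163,180)): hook(W,403,330,a,b)
hook(W,403,330,16,28,40)
E
```

```text
t: 28.0
ee_pos: [443.2, 282.6, 259.0]
eef_rot: [0.353, 0.613, 0.356, -0.611]
wrist_force: [-0.3, -0.7, -0.2]
gripper_width: 0.644
t: 28.5
ee_pos: [442.4, 277.5, 259.4]
eef_rot: [0.315, 0.635, 0.314, -0.632]
wrist_force: [0.2, -0.1, 0.6]
gripper_width: 0.649
t 28.5 pos [442.4 277.5 259.4] tooly [ 0.797 -0.604  0.003] j7 -1.43 w 60.3 F [ 0.2 -0.1  0.6]
 shift mm [ 39.3 -62.6 -17.1] rot [-0.0024 -0.0032 -0.0027]
  hook n 907 rect c [402.5 329.3] size [14.2 36.1] dir 140.9 z [156.9 164.9 171.1]
  hook n 465 rect c [402.6 329.3] size [14.2 36. ] dir 140.3 z [157.3 162.  165.7]
  hook n 541 rect c [402.7 328.9] size [14.1 23.4] dir 141.6 z [163.7 167.6 171.4]
  hook n 1243 rect c [405.8 330.2] size [46.8 54.3] dir 104.1 z [17.  20.1 24.3]
```

View pics/w16.png

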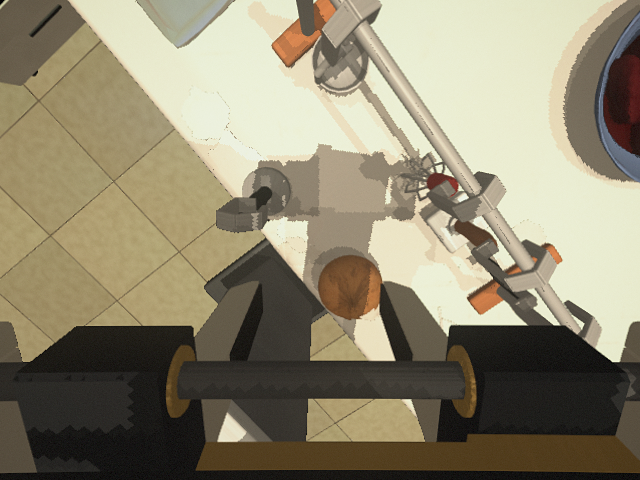

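The pounder hook is at (243,215) and its base at (267,190). The hook is centred at (402.6, 329.2), yaw -39.3°.

```bash
python3 - <<'E'
from h import *
goto([402.6,329.2,200],np.radians(-39.3))
E
python3 -m jog '[[[0.02,-0.02,-0.006,0,0,0,0.06],[0.02,-0.02,-0.006,0,0,0,0.06],[0.019,-0.023,-0.005,0.038,-0.003,-0.002,0.06],[0,0,0,0,0,0,0.06],[0,0,0,0,0,0,0.06]]]'
python3 -m jog '[[[0,0,0,0,0,0,0.06],[0,0,0,0,0,0,0.06],[0,0,0,0,0,0,0.06]]]'
python3 - <<'E'
from h import *
goto([402.6,329.2,128],np.radians(-39.3))
s=get_state();c=capture("wrist");W=cloud(c,s);cv2.imwrite("pics/w17.png",c["img"])
for a,b in ((150,180),(155,166),(163,180)): hook(W,403,329,a,b,28)
E
```

```text
t 28.55 pos [442.3 277.5 259.5] tooly [ 0.797 -0.604  0.003] j7 -1.43 w 59.7 F [ 0.2  0.2 -0.7]
 shift mm [ 59.4 -63.1 -17. ] rot [ 0.0375 -0.0033 -0.0026]
t: 29.05
ee_pos: [402.7, 329.2, 200.5]
eef_rot: [0.303, 0.639, 0.303, -0.639]
wrist_force: [-0.8, -0.3, 0.4]
gripper_width: 0.649
t: 29.35
ee_pos: [403.4, 328.8, 201.1]
eef_rot: [0.302, 0.64, 0.302, -0.639]
wrist_force: [-0.2, 0.0, 0.2]
gripper_width: 0.648
t 29.35 pos [403.4 328.8 201.1] tooly [ 0.772 -0.635  0.001] j7 -1.62 w 60.3 F [-0.2  0.   0.2]
 shift mm [73.1 -1.   0.3] rot [-0.0024 -0.0016 -0.0015]
  hook n 1344 rect c [402.3 329.2] size [14.6 35.9] dir 141.1 z [157.5 164.9 171. ]
  hook n 686 rect c [402.3 329.1] size [14.5 35.9] dir 141.3 z [157.7 162.  165.7]
  hook n 820 rect c [402.3 329.3] size [14.6 22.9] dir 140.8 z [163.9 167.5 171.2]
```

View pics/w17.png

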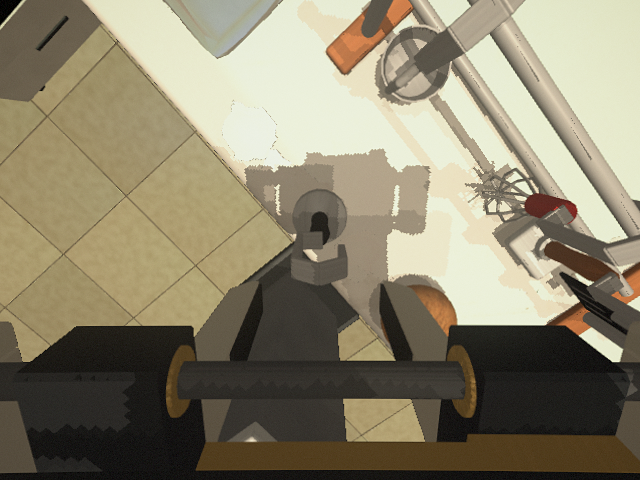

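```bash
python3 -m jog '[[[0.03,-0.001,0,-0.005,0,0,0.06],[0.03,0,0,0,0,0,0.06],[0.0125,0,0,0,0,0,0.06],[0,0,0,0,0,0,0.06],[0,0,0,0,0,0,0.06]]]' 40
python3 -m jog '[[[0,0,0,0,0,0,0.015],[0,0,0,0,0,0,0.015],[0,0,0,0,0,0,0.015],[0,0,0,0,0,0,0.015],[0,0,0,0,0,0,0.015]]]' 40
python3 - <<'E'
from h import *
goto([402.5,329.2,128],np.radians(-39))
E
```

```text
t: 29.9
ee_pos: [402.2, 330.5, 128.7]
eef_rot: [0.304, 0.639, 0.304, -0.638]
wrist_force: [0.9, -0.5, 0.8]
gripper_width: 0.646
t: 30.4
ee_pos: [402.2, 330.1, 128.5]
eef_rot: [0.304, 0.639, 0.304, -0.638]
wrist_force: [0.2, -0.0, 3.0]
gripper_width: 0.386
t 30.4 pos [402.2 330.1 128.5] tooly [ 0.776 -0.63   0.001] j7 -1.67 w 35.9 F [ 0.2 -0.   3. ]
 shift mm [0.5 0.8 0.5] rot [-0.0012 -0.0014 -0.0014]
```

```bash
python3 -m jog '[[[-0.03,0,0,0,0,0,0.015],[-0.04,0,0,0,0,0,0.015],[-0.04,0,0,-0.1,0,0,0.015],[-0.015,0,0,-0.14,0,0,0.015],[0,0,0,-0.14,0,0,0.015]]]'
python3 -m jog '[[[0,0,0,-0.14,0,0,0.015],[0,0,0,-0.14,0,0,0.015],[0,0,0,-0.063,0,0,0.015],[0,0,0,0,0,0,0.015],[0,0,0,0,0,0,0.015]]]'
python3 - <<'E'
from h import *
goto([479,310.3,252],0.0412)
E
```

```text
t: 30.9
ee_pos: [402.1, 331.0, 255.1]
eef_rot: [0.421, 0.57, 0.421, -0.566]
wrist_force: [-0.1, 0.1, -4.0]
gripper_width: 0.383
t: 31.4
ee_pos: [401.2, 329.5, 252.1]
eef_rot: [0.51, 0.489, 0.51, -0.49]
wrist_force: [0.6, 0.2, -2.7]
gripper_width: 0.386
t 31.4 pos [401.2 329.5 252.1] tooly [ 0.999  0.04  -0.001] j7 -0.96 w 35.9 F [ 0.6  0.2 -2.7]
 shift mm [ 0.1 77.  22.3] rot [-0.0014  0.0014  0.0008]
```

```bash
python3 -m jog '[[[0,0.025,0.007,0,0,0,0.015],[0,0.027,0.008,0,0,0,0.015],[0,0.025,0.007,-0.001,0.001,0,0.015],[0,0,0,0,0,0,0.015],[0,0,0,0,0,0,0.015]]]'
python3 -m jog '[[[0,0,0,0,0,0,0.015],[0,0,0,0,0,0,0.015],[0,0,0,0,0,0,0.015],[0,0,0,0,0,0,0.015]]]'
python3 - <<'E'
from h import *
y=313.3;x=548.8
goto([x-60*np.cos(.0412),y-60*.0412,0+185-113+128.4],0.0412)
s=get_state();c=capture("wrist");W=cloud(c,s);cv2.imwrite("pics/w18.png",c["img"]);rackfit(W,ylo=350);heldbase(W,s,128.4,22)
E
```

```text
t: 31.9
ee_pos: [479.2, 310.8, 252.2]
eef_rot: [0.51, 0.49, 0.51, -0.49]
wrist_force: [-0.5, 0.5, -2.7]
gripper_width: 0.384
t: 32.3
ee_pos: [479.0, 311.5, 253.2]
eef_rot: [0.511, 0.49, 0.511, -0.489]
wrist_force: [0.0, -1.0, -3.8]
gripper_width: 0.385
t 32.3 pos [479.  311.5 253.2] tooly [0.999 0.043 0.001] j7 -0.85 w 35.8 F [ 0.  -1.  -3.8]
 shift mm [52.8  9.8  1.1] rot [ 0.0019 -0.0007 -0.0009]
  bar x=549.79 at y=230, yaw 1.94 deg, n 1675 topz 192.0 y range 350.0 425.0
  hook y lo/hi [376.6 390. ] mid 383.3 n 428
  base n 2644 down med 108.7 exp 106.4 rect c(jaw,z) [ 0.3 -1.8] [54.4 49.7] 2.7 circ [0.1 0.4] 27.4 slopes jaw,z [-0.002 -0.02 ]
```

View pics/w18.png

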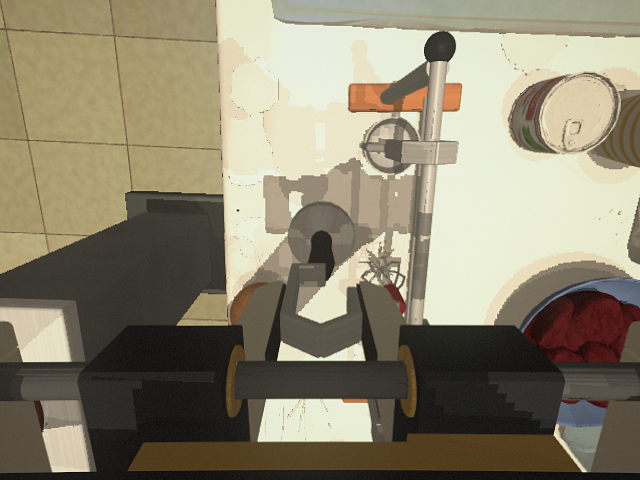

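Ladle hook at (430,152), pounder base at (322,232) held straight; the left gap centre is at y ≈ 313.

```bash
python3 -m jog '[[[0.012,0.005,0.0008,0,0,0,0.015],[0.02,0.005,0.0007,0,0,0,0.015],[0.0207,0,0,0.0015,0,0,0.015],[0,0,0,0,0,0,0.015],[0,0,0,0,0,0,0.015]]]'
python3 -m jog '[[[0,0,0,0,0,0,0.015],[0,0,0,0,0,0,0.015],[0,0,0,0,0,0,0.015]]]'
python3 - <<'E'
from h import *
goto([548.8,313,0+185-113+128.4],0.0412)
E
```

```text
t: 32.85
ee_pos: [489.6, 310.1, 199.8]
eef_rot: [0.51, 0.49, 0.51, -0.49]
wrist_force: [0.3, -0.1, -2.3]
gripper_width: 0.389
t: 33.15
ee_pos: [489.8, 310.6, 201.2]
eef_rot: [0.51, 0.491, 0.51, -0.489]
wrist_force: [0.4, 0.3, -3.4]
gripper_width: 0.388
t 33.15 pos [489.8 310.6 201.2] tooly [0.999 0.041 0.002] j7 -0.87 w 36.1 F [ 0.4  0.3 -3.4]
 shift mm [ 0.9 59.  -0. ] rot [-0.0003 -0.0017 -0.0023]
```

```bash
python3 -m jog '[[[0,0.012,0,0,0,0,0.015],[0,0.015,0,0,0,0,0.015],[0,0.012,0,0,0,0,0.015],[0,0,0,0,0,0,0.015],[0,0,0,0,0,0,0.015]]]'
python3 -m jog '[[[0,0.008,0,0,0,0,0.015],[0,0.007,0,0,0,0,0.015],[0,0.005,0,0,0,0,0.015],[0,0,0,0,0,0,0.015],[0,0,0,0,0,0,0.015]]]'
python3 -m jog '[[[0,0,0,0,0,0,0.015],[0,0,0,0,0,0,0.015],[0,0,0,0,0,0,0.015]]]'
python3 - <<'E'
from h import *
goto([548.8,313,0+185-113+128.4],0.0412)
s=get_state();c=capture("wrist");W=cloud(c,s);cv2.imwrite("pics/w19.png",c["img"]);rackfit(W,ylo=350)
c=capture("side");cv2.imwrite("pics/s6.png",cv2.resize(c["img"][200:420,180:360],None,fx=3,fy=2.7,interpolation=cv2.INTER_CUBIC))
E
```

```text
t: 33.65
ee_pos: [528.6, 311.6, 200.1]
eef_rot: [0.51, 0.49, 0.51, -0.49]
wrist_force: [-0.9, 0.7, -3.4]
gripper_width: 0.379
t: 34.15
ee_pos: [548.3, 312.5, 200.1]
eef_rot: [0.51, 0.49, 0.51, -0.49]
wrist_force: [-0.2, 0.8, -3.1]
gripper_width: 0.387
t: 34.45
ee_pos: [548.3, 312.7, 200.4]
eef_rot: [0.51, 0.49, 0.51, -0.489]
wrist_force: [0.1, -0.8, -3.6]
gripper_width: 0.384
t 34.45 pos [548.3 312.7 200.4] tooly [0.999 0.041 0.001] j7 -0.81 w 35.7 F [ 0.1 -0.8 -3.6]
 shift mm [-0.   0.6 -0.3] rot [-0.     -0.0008 -0.0007]
  bar x=552.03 at y=230, yaw 2.38 deg, n 2676 topz 192.0 y range 350.0 425.0
  hook y lo/hi [350.  350.4] mid 350.2 n 15
  hook y lo/hi [376.5 390. ] mid 383.2 n 711
```

View pics/w19.png

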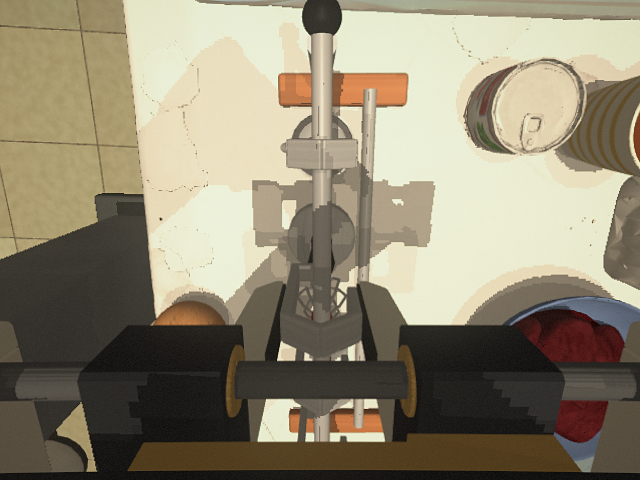

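View pics/s6.png

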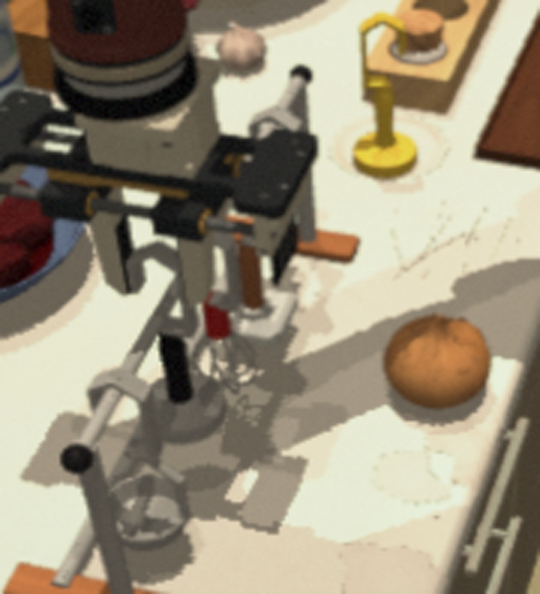

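The bar at u≈321 passes through the middle of the pounder's hook. I'll lower it.

```bash
python3 -m jog '[[[0.012,0.0005,0,0,0,0,0.015],[0.014,0,0,0,0,0,0.015],[0.01,0,0,0,0,0,0.015],[0.005,0,0,0,0,0,0.015],[0,0,0,0,0,0,0.015]]]'
python3 -m jog '[[[0.001,0,0,0,0,0,0.015],[0.001,0,0,0,0,0,0.015],[0,0,0,0,0,0,0.015],[0,0,0,0,0,0,0.015]]]'
python3 -m jog '[[[0.001,0,0,0,0,0,0.015],[0,0,0,0,0,0,0.015],[0,0,0,0,0,0,0.015],[0,0,0,0,0,0,0.015]]]'
python3 -m jog '[[[0.001,0,0,0,0,0,0.015],[0,0,0,0,0,0,0.015],[0,0,0,0,0,0,0.015],[0,0,0,0,0,0,0.015]]]'
```

```text
t: 35.05
ee_pos: [548.4, 312.1, 157.7]
eef_rot: [0.51, 0.489, 0.51, -0.49]
wrist_force: [-1.0, -0.0, -3.0]
gripper_width: 0.383
t: 35.45
ee_pos: [549.1, 312.7, 157.6]
eef_rot: [0.51, 0.49, 0.51, -0.489]
wrist_force: [-0.3, 0.3, -3.8]
gripper_width: 0.386
t: 35.85
ee_pos: [549.0, 312.7, 156.3]
eef_rot: [0.51, 0.49, 0.51, -0.489]
wrist_force: [0.5, 0.5, -3.5]
gripper_width: 0.384
t: 36.25
ee_pos: [549.1, 312.7, 155.5]
eef_rot: [0.51, 0.49, 0.51, -0.489]
wrist_force: [-0.1, 0.1, -2.2]
gripper_width: 0.388
```

```bash
python3 -m jog '[[[0.0007,0,0,0,0,0,0.015],[0,0,0,0,0,0,0.015],[0,0,0,0,0,0,0.015]]]'
python3 -m jog '[[[0,0,0,0,0,0,0.045],[0,0,0,0,0,0,0.055],[0,0,0,0,0,0,0.055],[0,0,0,0,0,0,0.055],[-0.01,0,0,0,0,0,0.055]]]'
python3 -m jog '[[[-0.02,0,0,0,0,0,0.055],[-0.02,0,0,0,0,0,0.055],[-0.015,0,0,0,0,0,0.055],[0,0,0,0,0,0,0.055],[0,0,0,0,0,0,0.055]]]'
python3 -m jog '[[[0,-0.02,0,0,0,0,0.055],[0,-0.035,0,0,0,0,0.055],[0,-0.035,0,0,0,0,0.055],[0,-0.02,0,0,0,0,0.055],[0,0,0,0,0,0,0.055]]]'
python3 -m jog '[[[-0.03,0,0.045,0,0,0,0.055],[-0.03,0,0.045,0,0,0,0.055],[-0.03,0,0.045,0,0,0,0.055],[-0.03,0,0.045,0,0,0,0.055],[0,0,0.04,0,0,0,0.055]]]'
python3 -m jog '[[[0,0,0.04,0,0,0,0.055],[0,0,0.04,0,0,0,0.055],[0,0,0,0,0,0,0.055],[0,0,0,0,0,0,0.055],[0,0,0,0,0,0,0.055]]]'
python3 - <<'E'
from h import *
s=get_state();print(np.round(s["ee_pos"],1),s["t"])
c=capture("wrist");W=cloud(c,s);cv2.imwrite("pics/w20.png",c["img"]);rackfit(W);lids(W,(500,600,-410,-150),68,90)
c=capture("side");rackfit(cloud(c));cv2.imwrite("pics/s7.png",cv2.resize(c["img"][130:430,180:420],None,fx=2,fy=2,interpolation=cv2.INTER_CUBIC))
lids(cloud(c),(500,600,-410,-150),68,90)
E
```

```text
t: 36.55
ee_pos: [549.1, 312.8, 155.4]
eef_rot: [0.51, 0.49, 0.51, -0.489]
wrist_force: [-0.4, -2.0, 3.2]
gripper_width: 0.387
t: 37.05
ee_pos: [548.2, 311.9, 163.5]
eef_rot: [0.51, 0.489, 0.51, -0.49]
wrist_force: [0.3, 0.4, -0.1]
gripper_width: 0.59
t: 37.55
ee_pos: [549.0, 312.6, 219.9]
eef_rot: [0.51, 0.49, 0.51, -0.489]
wrist_force: [0.6, 0.2, -0.9]
gripper_width: 0.591
t: 38.05
ee_pos: [435.6, 308.1, 219.0]
eef_rot: [0.511, 0.488, 0.511, -0.489]
wrist_force: [-0.4, 0.2, -0.1]
gripper_width: 0.591
t: 38.55
ee_pos: [450.5, 100.1, 333.5]
eef_rot: [0.511, 0.493, 0.508, -0.487]
wrist_force: [0.9, 0.1, -0.2]
gripper_width: 0.593
t: 39.05
ee_pos: [451.0, 22.7, 330.0]
eef_rot: [0.51, 0.49, 0.511, -0.489]
wrist_force: [0.4, 0.1, 0.0]
gripper_width: 0.591
[451.   22.7 330. ] 39.05
  bar x=551.44 at y=230, yaw 1.89 deg, n 2287 topz 192.2 y range 35.0 203.0
  hook y lo/hi [35.2 59.7] mid 47.4 n 1164
  hook y lo/hi [ 98.6 111.9] mid 105.2 n 241
  hook y lo/hi [166.  179.8] mid 172.9 n 331
  bar x=549.91 at y=230, yaw 2.31 deg, n 629 topz 192.5 y range 40.0 425.0
  hook y lo/hi [36.  64.6] mid 50.3 n 214
  hook y lo/hi [101.5 115.9] mid 108.7 n 23
  hook y lo/hi [168.4 182.2] mid 175.3 n 20
  hook y lo/hi [236.2 250.5] mid 243.4 n 30
  hook y lo/hi [305.6 320.7] mid 313.1 n 46
  hook y lo/hi [359.1 392.8] mid 375.9 n 111
```

View pics/w20.png

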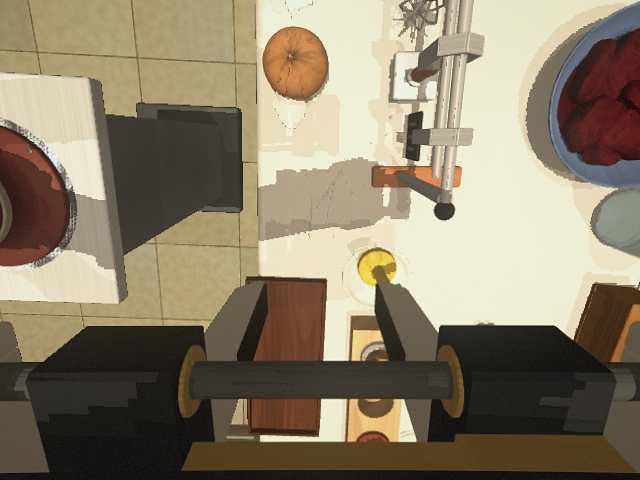

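View pics/s7.png

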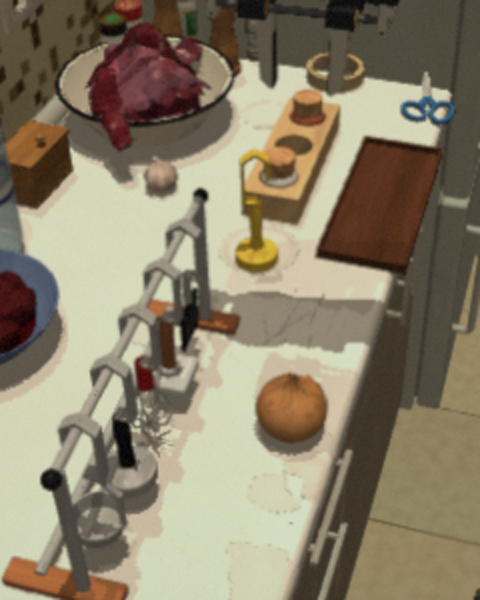

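The side view shows all five utensils on the bar (pounder at crop (115,420), press (165,330)), the jars in the caddy at (280,160) and (305,105), and the onion in place. I'll do one last numeric check.

```bash
sed -i 's/st\[i,4\]<300/st[i,4]<60/' h.py
python3 - <<'E'
from h import *
print(get_state()["t"])
c0={n:dict(np.load(n+"0.npz")) for n in("top","side")}
for n in("top","side"):
    c=capture(n);W=cloud(c);print(n);lids(W,(500,600,-410,-150),70,95);
    caddyfit(c,W,None,use=(1,))
    for w in (cloud(c0[n]),W):
        print(" onion");lids(w,(360,460,130,225),30,90)
    for y in (173.4,313):
        m=(abs(W[...,1]-y)<12)&(abs(W[...,0]-552)<30)&(W[...,2]>165)&(W[...,2]<215);q=W[m];t=q[q[:,2]>194]
        print(" hook",y,np.round([q[:,0].min(),q[:,0].max(),np.percentile(q[:,2],98)],1),"top mean",np.round(t.mean(0),1) if len(t) else None)
E
```

```text
39.15
top
  comp px [407. 213.] n 208 mean [ 545.6 -207.2   77.5] circle [ 545.8 -206.9] 21.2
  comp px [468. 213.] n 214 mean [ 550.1 -366.6   78. ] circle [ 550.4 -367.3] 21.2
  caddy [ 5.48028e+02 -2.87092e+02  2.40000e-02] cost 48 wells [[546.1, -207.1], [548.0, -287.1], [550.0, -367.1]]
 onion
  comp px [260. 261.] n 638 mean [414.1 179.1  55.7] circle [415.  181.5] 37.9
 onion
  comp px [260. 261.] n 639 mean [414.9 179.3  56. ] circle [415.  181.1] 37.9
 hook 173.4 [536.5 571.6 199.1] top mean [554.7 172.1 196.6]
 hook 313 [531.4 566.8 198.5] top mean [549.7 312.7 196. ]
side
  comp px [333. 179.] n 119 mean [ 548.9 -360.7   77.8] circle [ 548.5 -362.5] 23.3
  comp px [320. 209.] n 128 mean [ 542.2 -202.    78. ] circle [ 544.5 -203.5] 22.1
  caddy [ 5.47991e+02 -2.88010e+02  4.50000e-02] cost 34 wells [[544.4, -208.1], [548.0, -288.0], [551.6, -367.9]]
 onion
  comp px [325. 332.] n 929 mean [410.7 196.9  55.1] circle [414.9 184.9] 37.5
 onion
  comp px [325. 332.] n 939 mean [411. 197.  55.] circle [414.9 185.6] 37.7
 hook 173.4 [535.9 571.5 197.1] top mean [553.6 176.7 195.9]
 hook 313 [529.2 566.2 198.8] top mean [547.4 314.8 196.7]
```

```bash
python3 -c "
from cell import job_done
print(job_done())"
```

```text
the job is handed in; nothing more can be done
None
```

The job is handed in at about t = 39 s. The burger press hangs in the right gap and the meat pounder in the left. The white jar is in well_0 and the brown one in well_2. No third (blue) jar was there, and I left the yellow look-alike alone.

- **Hung tools:** by the top camera the press and pounder hooks are within about 1–2 mm of their gap middles. The hook tops read about z = 197 and are centred on the bar. I had no tilt figure after release; both looked upright in the side view.
- **Neighbours:** the turner, whisk and ladle show no visible shift. In the last side reading the ladle hook ran together with something beside it (mid 375.9), so that figure is no use. Its edge was still at the earlier place (392.8) and it hung straight in the picture.
- **Jars:** both lids are at z ≈ 78 (fully seated) and within about 1 mm of the well axes by the top camera. The side camera's jar readings differed by about 5 mm in y. It showed a similar offset on the jars before they were moved, so I trusted the top and wrist cameras.
- **Onion:** moved less than 1 mm between the first and last pictures.

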